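# Mark the handle arms and fill the display tray

### The arm

A 6-joint arm with a two-finger parallel gripper is mounted at the origin on the work surface. World frame = base frame: x ahead of the robot, y to its left, z up, the work surface at z = 0. Lengths are in m, angles in rad, forces in N, time in s.
With the tool pointing down it reaches from about 0.35 to 0.85 m from the base axis. Payload 8.1 kg.
Tool frame: the origin (TCP) lies between the finger pads; the fingertips stand 25 mm ahead of it and the grasp point (between the pads) lies 6 mm ahead of it; z points along the fingers, y is the line along which they close (so a half turn about z gives the same grasp; the last joint's range is limited). The gripper opens to 93 mm and grips with 3 to 60 N. Pads are 15 mm wide; open, the fingers measure 128 mm over their backs; the gripper's body (75 mm by 188 mm) begins 65 mm behind the grasp point.
Start: joints at [-1.428, 0.13, 1.488, -0, 1.523, -0.085], TCP at [0.136, -0.584, 0.244] pointing down, gripper open.
Joint ranges: [-2.96, 2.96], [-0.89, 2.26], [0.02, 2.5], [-1.34, 4.48], [0, 2.73], [-2.66, 2.66]. Speed limits (rad/s): [2.39, 2.39, 2.79, 3.14, 3.14, 3.14].

### API

Orientations are given as a rotation vector (axis times angle).
In Python, from plant import robot gives the robot as it stands.
- The arm moves only by the tool arm_command, never from a script. Its argument "increments" is text: rows parted by semicolons, each of 5 numbers parted by spaces: the closure, from 0 (fully open) to 1 (shut), then the shift along the tool's x, y, z in mm, then the turn about the tool's z in rad. A call has 1 to 5 rows; each row is the pose to reach, as a shift and turn from the pose commanded when the call began, along the tool's axes at that moment; what a row does not reach only later rows make up. A row lasts 1/10 s, in which the tool goes at most 50 mm and 8.59 degrees, less where a joint would pass 70% of its speed; a pose out of reach is approached as far as the arm can. A call with a gripper value outside its range is refused whole. The fingers move at their own pace and stop on an object; "grip_force" is the grip in N (left out, the last holds). Time passes only in rows, so rows that repeat a pose let the fingers close. It gives the time, the measured TCP pose, the force, the opening and the grip force at its end, in the units of the state.
- robot.read_state(): the state, without advancing time (a new reading comes with each control period).
- robot.read_camera(name): name is "side" or "top"; returns the picture (420x560x3 uint8, blue, green, red); there is no depth.
- robot.camera_model(name): a dict with "fx", "fy", "cx", "cy" (pixels), "D" ([k1, k2, p1, p2, k3] as OpenCV has them; the pictures are not rectified), "eye" and "rotation" of the camera in the world. Camera axes: x right, y down, z forward; pixel columns grow to the right and rows downward; lengths in m; the calibration is good to about 2 mm. A picture is of the moment at which its call begins. camera_model takes no time and is no camera call.
- robot.close_job(): hands the job in; it is judged then, once.
The state is a dict: "t": time; "q": joint angles; "dq": joint speeds; "joint_torque": joint torques, N m; "tool_pos": TCP position; "orientation": TCP orientation; "force": force on the tool from outside, world axes, zero at the start; "wrist_torque": the same for the moment, N m; "opening": finger opening in m; "gripper_force": force on a finger pad.
Only numpy, scipy, OpenCV 4.12 (cv2) and the standard library are available. Lean on these libraries where they do the work, as an engineer would, in place of code of your own. Each camera call takes 0.05 s, during which the arm holds its last target. There are 200 camera calls.

### The job

Lay both aluminium reel-handle arms hub up, flat and fully home in the two pockets of the marking machine's nest, then press its pedal right down to the stop and hold it there for a moment to mark them. Afterwards move both arms to the two long pockets of the blue tray, seated flat, and stand every steel knob that stands loose on the black cloth upright and fully home in a bore of the tray (the knobs may be done at any time). Leave the pedal up, let go of everything, and do not knock over or shift the other things on the table.

Things in the scene. Friction and masses are not known exactly. Their poses are not given: they have to be found in the camera images.
- arm1: double reel-handle arm of bare aluminium: flat bar 120 long (its x) x 28 wide (its y) x 10 mm thick, with a hub block on top at mid-length, 34 (x) x 28 (y) mm, rising from 10 to 26 mm above the underside - the part to grip, across its 28 mm width. 90 g (varies). Both ends are alike. Lies hub up on the cloth at the start. Origin: centre of the underside; z up.
- arm2: double reel-handle arm of bare aluminium: flat bar 120 long (its x) x 28 wide (its y) x 10 mm thick, with a hub block on top at mid-length, 34 (x) x 28 (y) mm, rising from 10 to 26 mm above the underside - the part to grip, across its 28 mm width. 90 g (varies). Both ends are alike. Lies hub up on the cloth at the start. Origin: centre of the underside; z up.
- knob1: round handle knob of bright steel with a brass waist, 83 mm tall, standing upright; foot 36 mm in diameter up to 40 mm height, waist 28 mm, head 38 mm in diameter from 58 to 78 mm height - grip it there. 80 g (varies). Goes foot down in a bore. Origin: centre of the foot's underside; z up. May be absent (None).
- knob2: round handle knob of bright steel with a brass waist, 83 mm tall, standing upright; foot 36 mm in diameter up to 40 mm height, waist 28 mm, head 38 mm in diameter from 58 to 78 mm height - grip it there. 80 g (varies). Goes foot down in a bore. Origin: centre of the foot's underside; z up. May be absent (None).
- knob3: round handle knob of bright steel with a brass waist, 83 mm tall, standing upright; foot 36 mm in diameter up to 40 mm height, waist 28 mm, head 38 mm in diameter from 58 to 78 mm height - grip it there. 80 g (varies). Goes foot down in a bore. Origin: centre of the foot's underside; z up. May be absent (None).
- nest_1 (a point): centre of the floor of a pocket in the marking machine's dark steel nest block: rectangle 123 (x) x 31 (y) mm, 9 mm deep, straight-walled, open above; block top 40 mm above the table. The two pockets lie side by side, 84 mm apart. x: along the pocket, from the pedal towards the machine's 85 mm tall housing, whose face is 80 mm from the pocket's centre; z up.
- nest_2 (a point): centre of the floor of a pocket in the marking machine's dark steel nest block: rectangle 123 (x) x 31 (y) mm, 9 mm deep, straight-walled, open above; block top 40 mm above the table. The two pockets lie side by side, 84 mm apart. x: along the pocket, from the pedal towards the machine's 85 mm tall housing, whose face is 80 mm from the pocket's centre; z up.
- slot_1 (a point): centre of the floor of a rectangular pocket in the low part of the blue tray: 123 (x) x 31 (y) mm, 9 mm deep, straight-walled; the tray's top there is 22 mm above the table. The two pockets lie side by side, 84 mm apart. x: along the pocket; z up.
- slot_2 (a point): centre of the floor of a rectangular pocket in the low part of the blue tray: 123 (x) x 31 (y) mm, 9 mm deep, straight-walled; the tray's top there is 22 mm above the table. The two pockets lie side by side, 84 mm apart. x: along the pocket; z up.
- bore_1 (a point): centre of the floor of a round bore in the blue tray's raised strip: 38 mm in diameter, 32 mm deep, strip top 45 mm above the table. Three bores in a row along x, 58 mm apart; their row is parallel to slot_2 and 73 mm from its middle line. z up.
- bore_2 (a point): centre of the floor of a round bore in the blue tray's raised strip: 38 mm in diameter, 32 mm deep, strip top 45 mm above the table. Three bores in a row along x, 58 mm apart; their row is parallel to slot_2 and 73 mm from its middle line. z up.
- bore_3 (a point): centre of the floor of a round bore in the blue tray's raised strip: 38 mm in diameter, 32 mm deep, strip top 45 mm above the table. Three bores in a row along x, 58 mm apart; their row is parallel to slot_2 and 73 mm from its middle line. z up.
- pedal (a joint): the marking machine's spring pedal, rad: 0 at rest (up), 0.28 at its stop (fully down, level). Hinged against the nest block; free end away from it. Pressed on the pad it takes about 5 N to start and 12 N at the stop; springs back by itself. It slides the marking head out over the arms' ends in the nest and back.
- pedal_pad (a point): middle of the rubber pad on top of the pedal plate (110 long x 70 mm wide x 10 mm thick), 82 mm from the hinge; moves with the pedal: 53 mm above the table when up, 30 mm at the stop. y: across the pedal; x: from the pad towards hinge and nest, horizontal at rest. Press downwards here.
- grease_pot: jar 44 mm in diameter, 45 mm tall, not part of the job; z up, origin at the centre of its underside
- spool: brass reel spool, 48 mm in diameter, 33 mm tall, not part of the job; z up, origin at the centre of its underside
- oil_bottle: bottle 36 mm in diameter, 90 mm tall, not part of the job; z up, origin at the centre of its underside
- screwdriver: screwdriver 180 mm long lying along its x, not part of the job
- parts_box: open cardboard box 110 x 80 x 35 mm, not part of the job; z up, origin at the centre of its underside
- mug: white mug 80 mm in diameter, 90 mm tall, not part of the job; z up, origin at the centre of its underside
- magnet_tray: round steel dish 100 mm in diameter, 20 mm tall, not part of the job; z up, origin at the centre of its underside
Not all that is in view belongs to the job. Leave any orange look-alike of the knob1 alone. What is shaped like the arm2 but purple is not meant.

How it is judged:
On the way, in this order (a step that is already met when the one before it is completed fails the run):
1. both arms lie fully home in the nest's pockets (((distance between arm1 and nest_1 below 0.005 m and angle between arm1's own z axis and vertical below 0.06 rad and angle between the x axis of arm1 and the x axis of nest_1, either way round below 0.06 rad) or (distance between arm1 and nest_2 below 0.005 m and angle between arm1's own z axis and vertical below 0.06 rad and angle between the x axis of arm1 and the x axis of nest_2, either way round below 0.06 rad)) and ((distance between arm2 and nest_1 below 0.005 m and angle between arm2's own z axis and vertical below 0.06 rad and angle between the x axis of arm2 and the x axis of nest_1, either way round below 0.06 rad) or (distance between arm2 and nest_2 below 0.005 m and angle between arm2's own z axis and vertical below 0.06 rad and angle between the x axis of arm2 and the x axis of nest_2, either way round below 0.06 rad))), for 0.2 s.
2. the pedal is at its stop while both arms lie in the nest (all of step 1 and value of joint pedal above 0.26 rad), for 0.2 s.
At the end, for the whole second after the job is handed in: Both arms lie in the blue tray's long pockets (origin within 5 mm of the pocket floor's centre, flat and square within 0.06 rad), every knob that is present stands in a bore (within 5 mm of the bore floor's centre, upright within 0.08 rad), the pedal is up (below 0.03 rad), and all is at rest (((distance between arm1 and slot_1 below 0.005 m and angle between arm1's own z axis and vertical below 0.06 rad and angle between the x axis of arm1 and the x axis of slot_1, either way round below 0.06 rad) or (distance between arm1 and slot_2 below 0.005 m and angle between arm1's own z axis and vertical below 0.06 rad and angle between the x axis of arm1 and the x axis of slot_2, either way round below 0.06 rad)) and ((distance between arm2 and slot_1 below 0.005 m and angle between arm2's own z axis and vertical below 0.06 rad and angle between the x axis of arm2 and the x axis of slot_1, either way round below 0.06 rad) or (distance between arm2 and slot_2 below 0.005 m and angle between arm2's own z axis and vertical below 0.06 rad and angle between the x axis of arm2 and the x axis of slot_2, either way round below 0.06 rad)) and (distance between knob1 and bore_1 below 0.005 m or distance between knob1 and bore_2 below 0.005 m or distance between knob1 and bore_3 below 0.005 m) and angle between each of knob1, knob2, knob3's own z axis and vertical below 0.08 rad and (distance between knob2 and bore_1 below 0.005 m or distance between knob2 and bore_2 below 0.005 m or distance between knob2 and bore_3 below 0.005 m) and (distance between knob3 and bore_1 below 0.005 m or distance between knob3 and bore_2 below 0.005 m or distance between knob3 and bore_3 below 0.005 m) and value of joint pedal below 0.03 rad and linear speed of each of arm1, arm2, knob1, knob2, knob3 below 0.02 m/s); the robot touches nothing.
It fails at once if one of the other things on the table is shifted more than 5 cm or tipped over (distance of any of grease_pot, spool, oil_bottle, screwdriver, parts_box, mug, magnet_tray from where it was at the start of the episode above 0.05 m or angle between any of grease_pot, spool, oil_bottle, parts_box, mug, magnet_tray's own z axis and vertical above 0.6 rad).
Of knob1, knob2, knob3 only 1 to 3 are there at a start; the rules pass over those that are not, and their reading is None.
At some moment in a run one of arm1, arm2 may be knocked a few centimetres aside while the robot is not near it.
It also fails if it takes over 210 s, if anything falls off the work surface, if the arm or the gripper's body presses on something with over 40 N, if the wrist force passes 120 N, or if a joint passes its speed limit or range.

## Working session

There is one attempt and no reset: what is moved stays moved. The work goes in short steps, Python scripts to look and compute and a tool call to move; the robot and the scene stay as the last step left them, time stands still between calls to the robot, and variables do not carry over. Pictures are saved under pics/ and viewed, at most 14 in all, crops included, and the job is handed in when it is done.

Besides the shell and the picture viewer there is one more tool, called after ">>>" as name(argument=value, ...) on one line, values as JSON. arm_command: Moves the arm, as the interface text tells. Its arguments: {"type":"object","properties":{"increments":{"type":"string"},"grip_force":{"type":"number"}},"required":["increments"]}

```bash
mkdir -p pics; ls
python3 - <<'E'
from plant import robot
import cv2
for n in("top","side"):
    im=robot.read_camera(n); cv2.imwrite(f"pics/{n}0.png",im); m=robot.camera_model(n); print(n,m)
print(robot.read_state())
E
```

```text
pics
top {'fx': 417.3293324845622, 'fy': 417.3293324845622, 'cx': 277.1636429197049, 'cy': 210.25425848613023, 'D': array([-0.11752193,  0.        ,  0.        ,  0.        ,  0.        ]), 'eye': array([ 0.39636827, -0.00114017,  1.12972074]), 'rotation': array([-2.16298821,  2.12323695, -0.17504973])}
side {'fx': 393.8063407569626, 'fy': 393.8063407569626, 'cx': 279.0521970972846, 'cy': 211.3221574592051, 'D': array([0.01045107, 0.        , 0.        , 0.        , 0.        ]), 'eye': array([0.33899387, 0.64184436, 0.81575381]), 'rotation': array([-0.43396328,  2.77646627, -1.09935294])}
{'t': 0.1, 'q': array([-1.42840476e+00,  1.31081623e-01,  1.48915566e+00,  3.64123370e-05,
        1.52298827e+00, -8.53918457e-02]), 'dq': array([ 0.00063946,  0.00040307, -0.00311808,  0.00048735, -0.00052918,
        0.00027637]), 'joint_torque': array([ 1.23225229e-03, -5.61339104e+01, -4.93097878e+01,  7.71631440e-02,
        2.91065115e-02, -5.32787681e-05]), 'tool_pos': array([ 0.13546466, -0.58403456,  0.24270279]), 'orientation': array([-3.11961700e+00, -3.56839951e-01,  1.59767736e-05]), 'force': array([ 0.03475266, -0.02670694, -0.83272215]), 'wrist_torque': array([-0.00134324, -0.07693729,  0.02520452]), 'gripper_force': 0.0, 'opening': 0.0930018948125534}
```

View pics/top0.png

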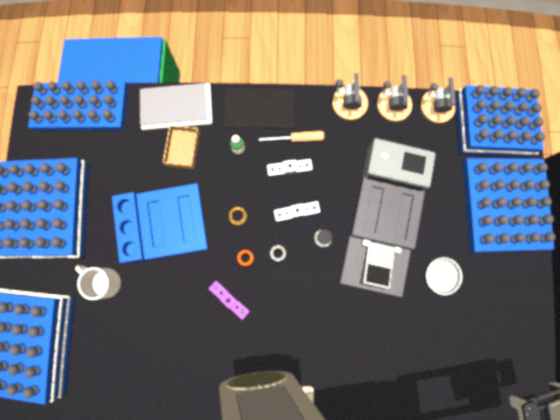

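View pics/side0.png

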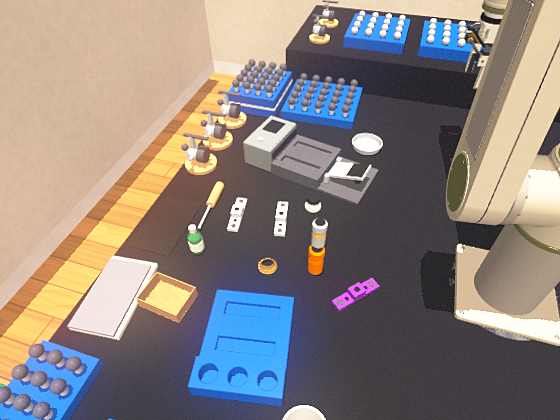

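Side view shows the same scene as top. Candidates in the top view: bare arms at (290,167) and (297,211), with the purple look-alike at (229,300). Steel knob at (278,253), with an orange look-alike at (245,257), grease pot (323,237) and brass spool (238,215). I choose both aluminium arms and the bright steel knob, and check them in an enlarged crop.

```bash
cat > h.py <<'E'
import numpy as np, cv2
from scipy.spatial.transform import Rotation as R
from plant import robot
def cam(n):
    m=robot.camera_model(n); K=np.array([[m['fx'],0,m['cx']],[0,m['fy'],m['cy']],[0,0,1]]); r=np.array(m['rotation'])
    return K,np.array(m['D']),np.array(m['eye']),(R.from_rotvec(r).as_matrix() if r.size==3 else r)
def rays(n,px):
    K,D,e,M=cam(n); p=cv2.undistortPoints(np.array(px,float).reshape(-1,1,2),K,D).reshape(-1,2)
    return e,np.c_[p,np.ones(len(p))]@M.T
def plane(n,px,z):
    e,d=rays(n,px); return e+d*((z-e[2])/d[:,2])[:,None]
def proj(n,P):
    K,D,e,M=cam(n); return cv2.projectPoints((np.array(P,float).reshape(-1,3)-e)@M,np.zeros(3),np.zeros(3),K,D)[0].reshape(-1,2)
def tri(a,b):
    e1,d1=rays("top",[a]); e2,d2=rays("side",[b]); A=np.c_[d1[0],-d2[0]]; s=np.linalg.lstsq(A,e2-e1,rcond=None)[0]
    p,q=e1+s[0]*d1[0],e2+s[1]*d2[0]; return (p+q)/2,np.linalg.norm(p-q)
E
python3 - <<'E'
from h import *
t=cv2.imread("pics/top0.png"); 
a=cv2.resize(t[130:310,260:450],None,fx=4,fy=4,interpolation=cv2.INTER_CUBIC)[:, :]
a=cv2.convertScaleAbs(a,alpha=1.3,beta=20)[:720]
cv2.imwrite("pics/c1.png",a[:600] if 0 else cv2.resize(a,(630,597)))
b=cv2.resize(t[175:270,100:220],None,fx=6,fy=6,interpolation=cv2.INTER_CUBIC); cv2.imwrite("pics/c2.png",b)
print(R.from_rotvec(robot.camera_model('top')['rotation']).as_matrix().round(3).tolist())
E
```

```text
[[0.018, -0.988, 0.156], [-1.0, -0.019, -0.005], [0.008, -0.156, -0.988]]
```

View pics/c1.png

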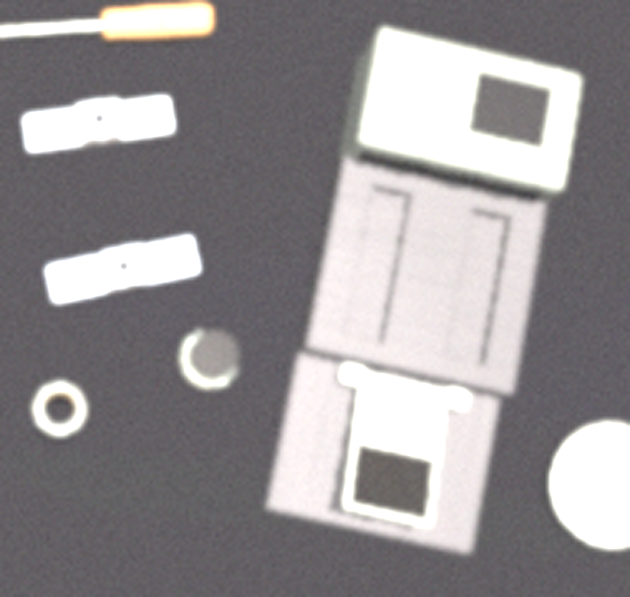

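View pics/c2.png

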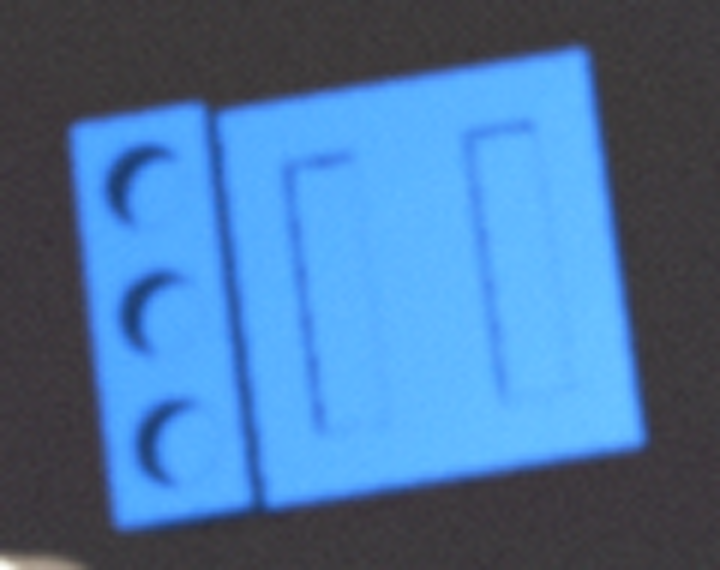

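The crop shows both bare arms (hub in the middle), a steel ring-headed knob, the dark-lidded grease pot, and the nest with its pockets' right walls dark. In the tray, the pockets' left walls and the bores' left sides are dark. Next I measure with averaged frames, rectified in each fixture's own frame.

```bash
cat >> h.py <<'E'
def avg(n,k=8): return np.mean([robot.read_camera(n).astype(np.float32) for _ in range(k)],0)
def rect(n,im,o,yaw,z,xs,ys):
    # sample image at world points o + R(yaw)*(x,y), rows=x ascending, cols=y ascending
    X,Y=np.meshgrid(xs,ys,indexing='ij'); c,s=np.cos(yaw),np.sin(yaw)
    P=np.stack([o[0]+c*X-s*Y,o[1]+s*X+c*Y,np.full_like(X,z)],-1); p=proj(n,P).astype(np.float32).reshape(*X.shape,2)
    return cv2.remap(im,p[...,0],p[...,1],cv2.INTER_CUBIC)
E
python3 - <<'E'
from h import *
t=avg("top",10); s=avg("side",10); np.save("t0.npy",t); np.save("s0.npy",s)
c1=lambda L:[(260+x/3.3158,130+y/3.3158) for x,y in L]
N=plane("top",c1([(307,348),(515,395),(548,200),(345,155)]),.04)[:,:2]; print("nest corners",N.round(4).tolist())
d=N[2]-N[1]; d2=N[3]-N[0]; print("yaw",np.arctan2(d[1],d[0]),np.arctan2(d2[1],d2[0]), np.linalg.norm(N[1]-N[0]))
c2=lambda L:[(100+x/6,175+y/6) for x,y in L]
T=plane("top",c2([(217,110),(588,47),(645,440),(263,508)]),.022)[:,:2]; print("tray",T.round(4).tolist())
d=T[0]-T[3];d2=T[1]-T[2]; print("yaw",np.arctan2(d[1],d[0]),np.arctan2(d2[1],d2[0]))
e=N[0]-N[1]; yn=np.arctan2(e[1],e[0])-np.pi/2
for n,im in(("top",t),("side",s)):
    hsv=cv2.cvtColor(im.clip(0,255).astype(np.uint8),cv2.COLOR_BGR2HSV)
    m=((hsv[...,1]<60)&(hsv[...,2]>150)).astype(np.uint8); 
    for c in cv2.findContours(m,0,2)[0]:
        if 40<cv2.contourArea(c)<1500: print(n,cv2.contourArea(c),[np.round(v,1) for v in cv2.minAreaRect(c)])
xs=np.arange(-.11,.11,.0005); ys=np.arange(-.1,.1,.0005)
nc=N.mean(0); tc=T.mean(0); yt=np.arctan2(*(T[0]-T[3])[::-1]); print(nc,yn,tc,yt)
o=[rect(n,im,c,y,z,xs,ys) for n,im in(("top",t),("side",s)) for c,y,z in((nc,yn,.04),)]
o+=[]
f=[np.clip(i[::-1,::-1]*1.3,0,255) for i in o]; cv2.imwrite("pics/n1.png",np.hstack(f))
o=[rect(n,im,tc,yt,.022,xs,ys+.015) for n,im in(("top",t),("side",s))]
cv2.imwrite("pics/t1.png",np.hstack([np.clip(i[::-1,::-1],0,255) for i in o]))
E
```

```text
nest corners [[0.506, -0.2068], [0.4708, -0.3749], [0.6305, -0.4079], [0.6641, -0.2398]]
yaw -0.2039890302199517 -0.20541540458634922 0.17170740988347585
tray [[0.6103, 0.3793], [0.6424, 0.2098], [0.465, 0.1761], [0.4307, 0.3461]]
yaw 0.1826161713718904 0.18801103661349772
top 64.5 [array([308., 391.]), array([10., 10.]), np.float64(90.0)]
top 616.0 [array([ 52.3, 332.7]), array([124.9,  61. ]), np.float64(65.4)]
top 1157.5 [array([ 96.2, 283.7]), array([45.7, 33.5]), np.float64(5.7)]
top 1075.5 [array([444., 276.]), array([38., 36.]), np.float64(90.0)]
top 180.0 [array([277.6, 252.8]), array([15.2, 15.2]), np.float64(26.6)]
top 56.0 [array([319.8, 240.1]), array([18. ,  9.6]), np.float64(53.1)]
top 548.5 [array([296.4, 210.3]), array([13.8, 46.7]), np.float64(78.2)]
top 355.5 [array([ 63.5, 227.6]), array([ 60.4, 128.4]), np.float64(40.2)]
top 524.0 [array([289.1, 166.1]), array([13.9, 45.9]), np.float64(82.6)]
top 119.5 [array([289.5, 137. ]), array([ 3.8, 61.3]), np.float64(85.9)]
top 54.0 [array([235.5, 138.5]), array([8.5, 8.5]), np.float64(45.0)]
top 47.5 [array([429.2, 111.9])
[... 2890 characters left out ...]
4,  29.5]), array([ 6.4, 23.8]), np.float64(9.0)]
side 107.0 [array([399.3,  26.3]), array([ 6.3, 24.3]), np.float64(14.7)]
side 105.0 [array([385.4,  24.6]), array([ 5.9, 24.4]), np.float64(19.4)]
side 103.5 [array([371.5,  23. ]), array([ 5.9, 24.5]), np.float64(22.4)]
side 57.5 [array([493.3,  14.8]), array([17.8,  4.8]), np.float64(10.6)]
side 104.0 [array([357.8,  21.6]), array([ 5.9, 24.6]), np.float64(25.0)]
side 115.5 [array([320.9,  20.6]), array([12.2, 29.3]), np.float64(32.7)]
[ 0.5678729  -0.30737109] -0.20642176386033184 [0.53707733 0.27784125] 0.1826161713718904[ WARN:0@9.256] global loadsave.cpp:1063 imwrite_ Unsupported depth image for selected encoder is fallbacked to CV_8U.
```

View pics/n1.png

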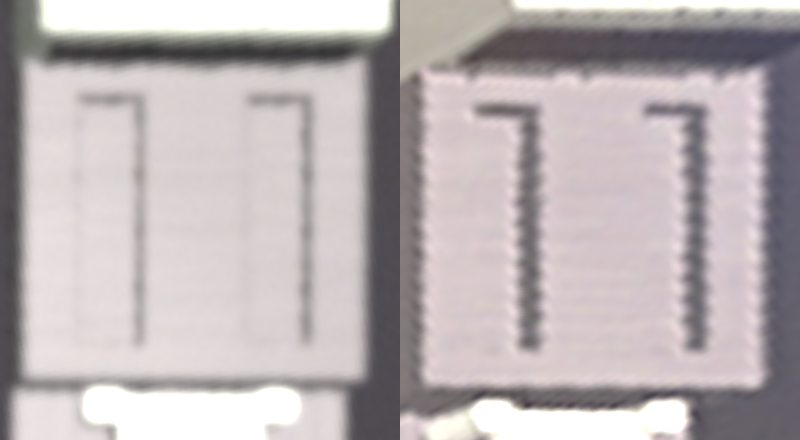

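View pics/t1.png

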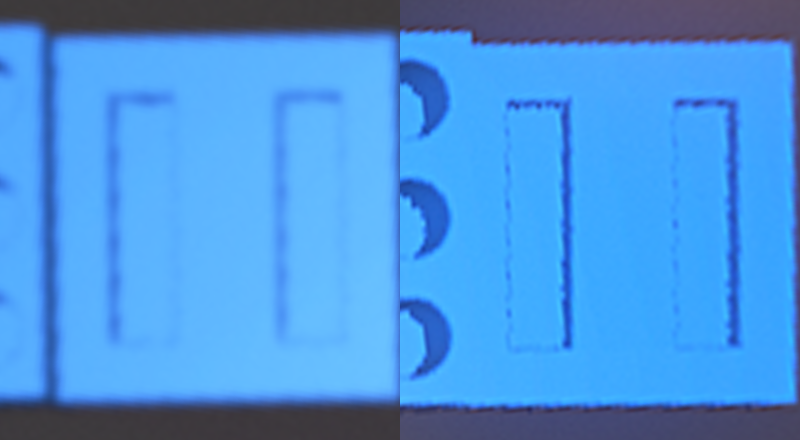

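The nest picture shows pockets centred near columns 113 and 280 (top) and 510 and 676 (side). The tray shows slots near columns 142 and 310 (top). The two cameras disagree by 2–4 mm, so I get numbers from both and calibrate once an arm is gripped.

```bash
cat >> h.py <<'E'
def psi_now(s): 
    x=R.from_rotvec(s['orientation']).as_matrix()[:,0]; return np.arctan2(x[1],x[0])
def go(x,y,z,psi=None,off=0):
    s=robot.read_state(); M=R.from_rotvec(s['orientation']).as_matrix(); d=M.T@(np.array([x,y,z])-s['tool_pos'])*1000
    p=psi_now(s); w=0 if psi is None else -((psi-p+np.pi)%(2*np.pi)-np.pi)
    print("t %.2f at"%s['t'],s['tool_pos'].round(4),"psi %.3f"%p,"F",np.round(s['force'],1),"open %.4f"%s['opening'],"-> move",d.round(1),"turn %.3f"%w,"q6 %.2f"%s['q'][5])
def arms(n,im):
    hsv=cv2.cvtColor(im.clip(0,255).astype(np.uint8),cv2.COLOR_BGR2HSV); m=((hsv[...,1]<60)&(hsv[...,2]>150)).astype(np.uint8)
    for c in cv2.findContours(m,0,2)[0]:
        r=cv2.minAreaRect(c); 
        if 300<cv2.contourArea(c)<650 and 2<max(r[1])/min(r[1])<4.5:
            b=plane(n,cv2.boxPoints(r),.012)[:,:2]; e=[b[1]-b[0],b[2]-b[1]]; L=max(e,key=np.linalg.norm)
            cc=plane(n,[r[0]],.012)[0]
            if .3<cc[0]<.9: print(n,"arm at",np.round(r[0],1),cc[:2].round(4),"yaw %.3f"%(np.arctan2(L[1],L[0])%np.pi),"L %.3f"%np.linalg.norm(L))
E
python3 - <<'E'
from h import *
t=np.load("t0.npy");s=np.load("s0.npy")
arms("top",t);arms("side",s)
print("knob top",plane("top",[(277.6,252.8)],.083)); print("knob tri", tri((277.6,252.8),(319.5,221))[0])
go(.58,-.03,.2,1.76)
E
```

```text
top arm at [296.4 210.3] [ 0.5732 -0.0595] yaw 1.798 L 0.127
top arm at [ 63.5 227.6] [0.5125 0.5845] yaw 2.476 L 0.363
top arm at [289.1 166.1] [ 0.6965 -0.0381] yaw 1.726 L 0.127
side arm at [303.5 412. ] [0.375  0.4058] yaw 0.312 L 0.082
side arm at [280.5 218.2] [ 0.5682 -0.0525] yaw 1.822 L 0.132
side arm at [236.  213.8] [ 0.6917 -0.0307] yaw 1.746 L 0.134
knob top [[ 0.45356471 -0.00981185  0.083     ]]
knob tri [ 0.45270435 -0.00988617  0.08454278]
t 1.10 at [ 0.1355 -0.5845  0.2436] psi 0.228 F [0.  0.4 0.6] open 0.0931 -> move [ 558.2 -439.8   43.6] turn -1.532 q6 -0.09
```

>>> arm_command(increments="0 110 -80 10 -0.3; 0 220 -180 20 -0.6; 0 330 -250 30 -0.75; 0 440 -350 40 -0.75; 0 550 -414 60 -0.75")

```text
t: 1.6
tool_pos: [0.2942, -0.3901, 0.2248]
orientation: [2.769, 1.483, 0.0]
force: [1.0, -1.0, 0.8]
opening: 0.0933
gripper_force: 0.0
```

```bash
python3 -c "
from h import *
go(.572,-.058,.16,1.80)"
```

```text
t 1.60 at [ 0.2942 -0.3901  0.2248] psi 0.983 F [ 1.  -1.   0.8] open 0.0933 -> move [430.4  47.2  64.8] turn -0.817 q6 -0.44
```

>>> arm_command(increments="0 430 47 65 -0.82; 0 430 47 65 -0.82; 0 430 47 65 -0.82; 0 430 47 65 -0.82; 0 430 47 65 -0.82")

```text
t: 2.1
tool_pos: [0.4541, -0.2011, 0.1877]
orientation: [2.032, 2.394, 0.0]
force: [0.3, -1.4, -0.7]
opening: 0.093
gripper_force: 0.0
```

```bash
python3 -c "
from h import *
go(.572,-.058,.16,1.80)"
```

```text
t 2.10 at [ 0.4541 -0.2011  0.1877] psi 1.734 F [ 0.3 -1.4 -0.7] open 0.0930 -> move [122.1 139.6  27.7] turn -0.066 q6 -0.68
```

>>> arm_command(increments="0.4 122 140 27 -0.066; 0.4 122 140 27 -0.066; 0.4 122 140 27 -0.066; 0.4 122 140 27 -0.066; 0.4 122 140 27 -0.066")

```text
t: 2.6
tool_pos: [0.5737, -0.0565, 0.1594]
orientation: [-1.954, -2.458, -0.001]
force: [-0.6, 0.5, 0.3]
opening: 0.0581
gripper_force: 0.0
```

```bash
python3 -c "
from h import *
go(.572,-.058,.06,1.80)
im=robot.read_camera('side'); cv2.imwrite('pics/s2.png',im[100:400,150:550]); arms('side',im.astype(np.float32))
t=robot.read_camera('top');arms('top',t.astype(np.float32)); cv2.imwrite('pics/t2.png',t)"
```

```text
t 2.60 at [ 0.5737 -0.0565  0.1594] psi 1.798 F [-0.6  0.5  0.3] open 0.0581 -> move [-1.3 -1.9 99.4] turn -0.002 q6 -0.42
side arm at [303.5 412. ] [0.375  0.4058] yaw 0.312 L 0.082
side arm at [280.5 218.3] [ 0.568  -0.0518] yaw 1.818 L 0.130
side arm at [236.  213.8] [ 0.6917 -0.0307] yaw 1.749 L 0.134
```

View pics/s2.png

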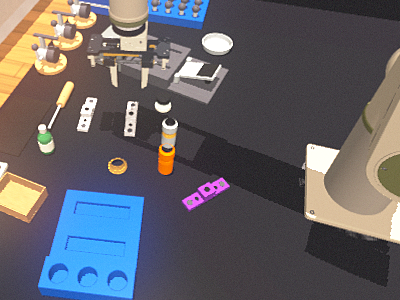

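The side view shows the gripper above the arm and only one steel knob (beside the orange one); nothing new has appeared where the robot stood. Descending.

>>> arm_command(increments="0.4 -1 -2 50 0; 0.4 -1 -2 85 0; 0.4 -1 -2 112 0; 0.4 -1 -2 122 0; 0.4 -1 -2 122 0")

```text
t: 3.2
tool_pos: [0.5689, -0.0627, 0.0375]
orientation: [-1.961, -2.452, 0.002]
force: [-0.8, -0.2, -0.3]
opening: 0.056
gripper_force: 0.0
```

>>> arm_command(increments="0.9 0 0 0 0; 0.9 0 0 0 0; 0.9 0 0 0 0; 0.9 0 0 0 0; 0.9 0 0 0 0", grip_force=20)

```text
t: 3.7
tool_pos: [0.5713, -0.062, 0.0397]
orientation: [1.959, 2.454, 0.001]
force: [-0.8, 0.5, 5.8]
opening: 0.0275
gripper_force: 20.0
```

```bash
python3 -c "
from h import *
go(.572,-.058,.037,1.80)
s=avg('side',3);t=avg('top',3); arms('side',s);arms('top',t)
cv2.imwrite('pics/x3.png',np.hstack([cv2.resize(s[150:270,210:350],None,fx=3,fy=3),cv2.resize(t[140:260,230:357],None,fx=3,fy=3)]).clip(0,255).astype(np.uint8))"
```

```text
t 3.70 at [ 0.5713 -0.062   0.0397] psi 1.794 F [-0.8  0.5  5.8] open 0.0275 -> move [3.8 1.6 2.7] turn -0.006 q6 -0.42
side arm at [303.5 412. ] [0.375  0.4058] yaw 0.312 L 0.082
side arm at [277.5 217.5] [ 0.5768 -0.0524] yaw 1.902 L 0.139
side arm at [237.4 211. ] [ 0.692  -0.0421] yaw 1.690 L 0.160
top arm at [354.  261.4] [ 0.4377 -0.2155] yaw 2.947 L 0.119
```

View pics/x3.png

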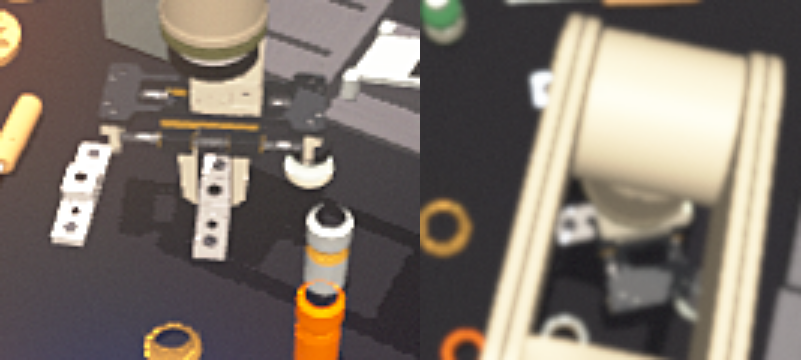

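The arm is held across the hub (opening 27.5 mm). Next I lift it and refine the nest yaw from the dark wall lines.

>>> arm_command(increments="0.9 0 0 -40 0; 0.9 0 0 -80 0; 0.9 0 0 -120 -0.15; 0.9 0 0 -140 -0.3; 0.9 0 0 -140 -0.45")

```text
t: 4.5
tool_pos: [0.5728, -0.0623, 0.1835]
orientation: [1.351, 2.828, 0.003]
force: [0.2, -0.8, -1.1]
opening: 0.0276
gripper_force: 20.0
```

```bash
cat > fit.py <<'E'
from h import *
t=np.load("t0.npy");s=np.load("s0.npy")
def wall(n,im,o,yaw,z,y0,xr=(-.05,.05),w=.012):
    xs=np.arange(*xr,.004); ys=np.arange(y0-w,y0+w,.0005)
    g=rect(n,im,o,yaw,z,xs,ys).mean(2); d=(np.median(g,1,keepdims=True)-g).clip(12,None)-12
    # dark band: centroid, and half-depth left/right edges of mean profile
    c=(d*ys).sum(1)/(d.sum(1)+1e-9); ok=d.sum(1)>0; k=np.polyfit(xs[ok],c[ok],1); p=np.median(d,0); h=ys[p>p.max()/2]
    return k[0],k[1],h[0],h[-1]
if __name__=="__main__":
    o,y=(.5679,-.3074),-.2064
    for n,im in(("top",t),("side",s)):
        for y0 in ((.029,-.055) if n=="top" else (.031,-.052)): print("nest",n,np.round(wall(n,im,o,y,.04,y0),4))
    o,y=(.5371,.2778),.1826
    for n,im in(("top",t),("side",s)):
        for y0 in ((.057,-.026) if n=="top" else (.030,-.053)): print("tray",n,np.round(wall(n,im,o,y,.022,y0,w=.01),4))
    # end wall (far) and block edges along x
    for nm,o,y,z,ys in(("nest",(.5679,-.3074),-.2064,.04,(.044,-.040)),("tray",(.5371,.2778),.1826,.022,(.0425,-.0415))):
        for n,im in(("top",t),("side",s)):
            for y0 in ys:
                xs=np.arange(-.085,.08,.0005); g=rect(n,im,o,y,z,xs,np.arange(y0-.01,y0+.01,.001)).mean((1,2))
                q=g-cv2.GaussianBlur(g.reshape(-1,1),(1,61),0).ravel(); lo=(xs<-.05)&(xs>-.07); hi=(xs>.045)
                print(nm,n,y0,"near min x %.4f (%.1f)"%(xs[lo][q[lo].argmin()],q[lo].min()),"far min %.4f"%xs[hi][q[hi].argmin()],"far half",np.round(xs[hi][q[hi]<q[hi].min()/2][[0,-1]],4))
E
python3 fit.py; python3 -c "
from h import *
go(.5746,-.2637,.16,2.935)"
```

```text
nest top [-0.0051  0.0297  0.028   0.0315]
nest top [-0.004  -0.0537 -0.0555 -0.0515]
nest side [0.0028 0.035  0.0315 0.038 ]
nest side [ 0.0002 -0.0482 -0.0515 -0.045 ]
tray top [0.0093 0.0581 0.0565 0.0595]
tray top [ 0.0091 -0.0254 -0.0265 -0.0245]
tray side [0.0067 0.0314 0.03   0.0325]
tray side [ 0.0093 -0.0519 -0.0535 -0.0505]
nest top 0.044 near min x -0.0620 (-2.3) far min 0.0795 far half [0.078  0.0795]
nest top -0.04 near min x -0.0610 (-1.8) far min 0.0795 far half [0.078  0.0795]
nest side 0.044 near min x -0.0615 (-8.0) far min 0.0545 far half [0.0525 0.0795]
nest side -0.04 near min x -0.0630 (-8.4) far min 0.0545 far half [0.0525 0.0795]
tray top 0.0425 near min x -0.0615 (-1.9) far min 0.0605 far half [0.0585 0.0625]
tray top -0.0415 near min x -0.0610 (-2.2) far min 0.0615 far half [0.0595 0.0635]
tray side 0.0425 near min x -0.0640 (-5.2) far min 0.0575 far half [0.0565 0.059 ]
tray side -0.0415 near min x -0.0620 (-2.7) far min 0.0580 far half [0.057  0.0595]
t 4.50 at [ 0.5728 -0.0623  0.1835] psi 2.250 F [ 0.2 -0.8 -1.1] open 0.0276 -> move [-157.7 -125.3   23.8] turn -0.685 q6 -0.88
```

```bash
python3 -c "
from h import *
go(.5577,-.3446,.13,2.934)"
```

```text
t 4.50 at [ 0.5728 -0.0623  0.1835] psi 2.250 F [ 0.2 -0.8 -1.1] open 0.0276 -> move [-209.8 -189.4   53.8] turn -0.684 q6 -0.88
```

>>> arm_command(increments="0.9 -165 -149 0 -0.684; 0.9 -165 -149 0 -0.684; 0.9 -165 -149 0 -0.684; 0.9 -165 -149 0 -0.684; 0.9 -165 -149 0 -0.684")

```text
t: 5.0
tool_pos: [0.5559, -0.2868, 0.1784]
orientation: [-0.328, -3.124, 0.001]
force: [0.7, 0.3, -1.4]
opening: 0.0277
gripper_force: 20.0
```

```bash
python3 -c "
from h import *
go(.5577,-.3446,.10,2.934)"
```

```text
t 5.00 at [ 0.5559 -0.2868  0.1784] psi 2.932 F [ 0.7  0.3 -1.4] open 0.0277 -> move [-13.8 -56.1  78.4] turn -0.002 q6 -1.92
```

>>> arm_command(increments="0.9 -14 -56 40 0; 0.9 -14 -56 74 0; 0.9 -14 -56 74 0; 0.9 -14 -56 74 0; 0.9 -14 -56 74 0")

```text
t: 5.5
tool_pos: [0.5597, -0.3412, 0.1067]
orientation: [0.334, 3.122, -0.002]
force: [0.5, 0.5, -0.2]
opening: 0.028
gripper_force: 20.0
```

Run:
```python
from h import *
go(.5577,-.3446,.080,2.934)
s=avg('side',6);t=avg('top',6); np.save('s4.npy',s); np.save('t4.npy',t)
go(.5577,-.3446,.080,2.934)
P=[[.5577,-.3446,.05],[.5747,-.2633,.04]]
a,b=proj("side",P),proj("top",P); print(a.round(1).tolist(),b.round(1).tolist())
f=lambda im,c:cv2.resize(im[int(c[1])-40:int(c[1])+40,int(c[0])-50:int(c[0])+50],None,fx=4,fy=4,interpolation=cv2.INTER_CUBIC)
cv2.imwrite("pics/x4.png",np.hstack([f(s,a[0]),f(t,b[0])]).clip(0,255).astype(np.uint8))
```

```text
t 5.50 at [ 0.5597 -0.3412  0.1067] psi 2.929 F [ 0.5  0.5 -0.2] open 0.0280 -> move [ 1.3 -3.7 26.7] turn -0.005 q6 -1.98
t 6.10 at [ 0.5586 -0.3414  0.1046] psi 2.928 F [ 0.4 -0.3 -0.8] open 0.0284 -> move [ 0.2 -3.3 24.6] turn -0.006 q6 -1.98
[[311.8, 145.7], [299.5, 162.9]] [[404.5, 215.9], [373.3, 209.6]]
```

View pics/x4.png

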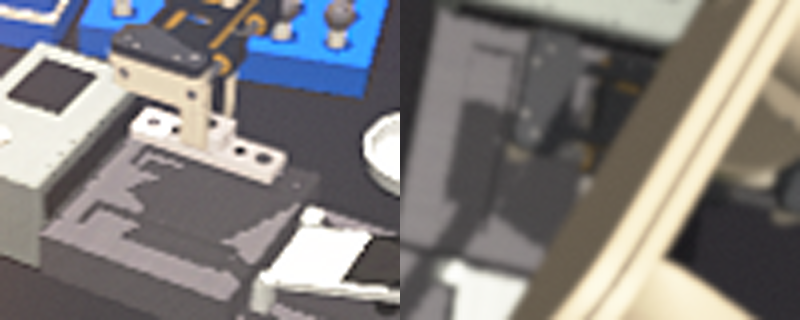

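The side crop shows the arm held level over the far pocket, its ends near crop pixels (132,125) and (285,160), gripped slightly towards the housing end. The top camera is blocked. I measure the bar ends along its axis numerically.

Run:
```python
from h import *
s=np.load('s4.npy'); st=robot.read_state()
o=(.5590,-.3413); yaw=2.929-np.pi
xs=np.arange(-.085,.085,.001)
for nm,z,Y in(("front face",.070,.014),("top +9",.075,.009),("top 0",.075,0),("top -9",.075,-.009)):
    g=rect("side",s,o,yaw,z,xs,np.array([Y-.001,Y+.001])).mean((1,2)); d=np.gradient(cv2.GaussianBlur(g.reshape(-1,1),(1,5),0).ravel())
    a=xs<-.04;b=xs>.04
    print(nm,"near rise",xs[a][d[a].argmax()].round(4),d[a].max().round(1),"far fall",xs[b][d[b].argmin()].round(4),d[b].min().round(1))
    print(g[::4].astype(int))
```

```text
front face near rise -0.065 26.4 far fall 0.059 -24.0
[104 105 102 102  94 158 226 221 231 219 227 228 220 231 221 224 229 217
 232 223 222 231 217 230 225 218 227 216 220 221 213 221 216 215 217 202
 120  53  66  66  75 116 115]
top +9 near rise -0.068 13.4 far fall 0.06 -40.8
[103 101 100 100 141 192 229 236 233 233 234 230 236 246 233 233 230 227
 220 213 195 197 200 195 197 205 234 235 225 252 255 260 256 256 258 261
 200  61  64  69 102 124 177]
top 0 near rise -0.044 30.4 far fall 0.061 -44.2
[103 102 101  98 104 191 235 186 100  83 129 234 219 122  58 197 233 205
 211 218 214 195 206 211 209 209 209 131  69 267 255 248 187 138 232 257
 223  48  60  69 105 115 162]
top -9 near rise -0.065 27.2 far fall 0.061 -43.7
[ 79  80  78  80  69 161 244 245 208 177 203 239 252 240 217 249 236 202
 193 229 240 232 197 208 211 206 211 202 212 247 256 258 245 246 249 257
 232  58  59  72 110 126 178]
```

Run:
```python
from h import *
s=np.load('s4.npy')
o=(.5590,-.3413); yaw=2.929-np.pi
ys=np.arange(-.035,.04,.001)
for X in(-.055,-.03,.04,.05):
    g=rect("side",s,o,yaw,.075,np.arange(X-.004,X+.004,.001),ys).mean((0,2)); d=np.gradient(cv2.GaussianBlur(g.reshape(-1,1),(1,3),0).ravel())
    a=ys<0; print(X,"back edge",ys[a][d[a].argmax()].round(4),d[a].max().round(1),"front bottom (should be Y=.014,z=.065 -> %.4f)"%(.014+.01*.983/.74),ys[~a][d[~a].argmin()].round(4)); print(g[::3].astype(int))
t=np.load('s0.npy')
for y0 in(.035,-.048):
    ys=np.arange(y0-.015,y0+.015,.001); print([ (round(float(y),3),int(v)) for y,v in zip(ys,rect("side",t,(.5679,-.3074),-.208,.04,np.arange(-.04,.04,.002),ys).mean((0,2)))])
t=np.load('t0.npy')
for y0 in(.035,-.048):
    ys=np.arange(y0-.015,y0+.015,.001); print([ (round(float(y),3),int(v)) for y,v in zip(ys,rect("top",t,(.5679,-.3074),-.208,.04,np.arange(-.04,.04,.002),ys).mean((0,2)))])
```

```text
-0.055 back edge -0.016 25.4 front bottom (should be Y=.014,z=.065 -> 0.0273) 0.025
[ 80  81  79  73  72  89 147 222 252 210 159 143 160 198 230 235 230 225
 229 213 145  87  86  98 103 103]
-0.03 back edge -0.016 24.3 front bottom (should be Y=.014,z=.065 -> 0.0273) 0.025
[ 81  82  80  75  69  88 144 215 252 212 109  66 124 199 238 235 225 223
 227 212 150  93  89 100 104 104]
0.04 back edge -0.019 32.4 front bottom (should be Y=.014,z=.065 -> 0.0273) 0.025
[217 204 148  75  59 133 228 258 256 254 230 216 241 252 256 259 248 225
 217 214 175 144 137 138 142 147]
0.05 back edge -0.02 32.9 front bottom (should be Y=.014,z=.065 -> 0.0273) 0.024
[222 204 135  63  57 138 230 262 258 242 205 182 214 250 256 257 249 225
 208 197 170 154 153 143 136 142]
[(0.02, 158), (0.021, 158), (0.022, 159), (0.023, 160), (0.024, 160), (0.025, 160), (0.026, 158), (0.027, 153), (0.028, 145), (0.029, 134), (0.03, 122), (0.031, 109), (0.032, 98), (0.033, 90), (0.034, 86), (0.035, 85), (0.036, 87), (0.037, 91), (0.038, 98), (0.039, 109), (0.04, 121), (0.041, 135), (0.042, 148), (0.043, 158), (0.044, 163), (
[... 676 characters left out ...]
, (0.032, 142), (0.033, 150), (0.034, 157), (0.035, 162), (0.036, 165), (0.037, 167), (0.038, 168), (0.039, 168), (0.04, 168), (0.041, 168), (0.042, 168), (0.043, 168), (0.044, 168), (0.045, 168), (0.046, 168), (0.047, 169), (0.048, 169), (0.049, 169)]
[(-0.063, 161), (-0.062, 161), (-0.061, 160), (-0.06, 158), (-0.059, 155), (-0.058, 149), (-0.057, 141), (-0.056, 133), (-0.055, 125), (-0.054, 121), (-0.053, 123), (-0.052, 128), (-0.051, 137), (-0.05, 146), (-0.049, 153), (-0.048, 157), (-0.047, 160), (-0.046, 161), (-0.045, 161), (-0.044, 161), (-0.043, 161), (-0.042, 162), (-0.041, 162), (-0.04, 162), (-0.039, 161), (-0.038, 161), (-0.037, 161), (-0.036, 161), (-0.035, 161), (-0.034, 162)]
```

```bash
cat >> h.py <<'E'
def nest(X,Y,o=(.5679,-.3074),yaw=-.208):
    c,s=np.cos(yaw),np.sin(yaw); return o[0]+c*X-s*Y,o[1]+s*X+c*Y
def local(o=(.5679,-.3074),yaw=-.208):
    p=robot.read_state()['tool_pos']; c,s=np.cos(yaw),np.sin(yaw); d=p[:2]-np.array(o); print("local X %.4f Y %.4f z %.4f"%(c*d[0]+s*d[1],-s*d[0]+c*d[1],p[2]))
E
python3 -c "
from h import *
local(); go(*nest(.0005,-.038),.084,np.pi-.208)"
```

```text
local X -0.0021 Y -0.0352 z 0.1046
t 6.10 at [ 0.5586 -0.3414  0.1046] psi 2.928 F [ 0.4 -0.3 -0.8] open 0.0284 -> move [-2.6 -2.8 20.6] turn -0.006 q6 -1.98
```

>>> arm_command(increments="0.9 -2.6 -2.8 10 -0.006; 0.9 -2.6 -2.8 20 -0.006; 0.9 -2.6 -2.8 20 -0.006; 0.9 -2.6 -2.8 20 -0.006; 0.9 -2.6 -2.8 20 -0.006")

```text
t: 6.6
tool_pos: [0.5605, -0.3448, 0.0845]
orientation: [-0.326, -3.125, -0.0]
force: [-0.2, 0.1, -0.4]
opening: 0.0279
gripper_force: 20.0
```

Run:
```python
from h import *
local();s=avg('side',4); local(); np.save('s5.npy',s); st=robot.read_state(); print(st['force'].round(1)); go(*nest(.0005,-.038),.08,np.pi-.208)
o=st['tool_pos'][:2]; yaw=-.208; zt=st['tool_pos'][2]-.0297
ys=np.arange(-.035,.04,.0005); xs=np.arange(-.085,.085,.0005)
for X in(-.05,-.03,.04,.05):
    g=rect("side",s,o,yaw,zt,np.arange(X-.004,X+.004,.001),ys).mean((0,2)); d=np.gradient(cv2.GaussianBlur(g.reshape(-1,1),(1,5),0).ravel()); a=ys<0; print(X,"back",ys[a][d[a].argmax()].round(4),"frontbot",ys[~a][d[~a].argmin()].round(4))
g=rect("side",s,o,yaw,zt-.005,xs,np.array([.013,.015])).mean((1,2)); d=np.gradient(cv2.GaussianBlur(g.reshape(-1,1),(1,5),0).ravel());a=xs<-.04;b=xs>.04
print("ends",xs[a][d[a].argmax()],xs[b][d[b].argmin()])
```

```text
local X 0.0005 Y -0.0381 z 0.0845
local X 0.0008 Y -0.0382 z 0.0850
[-0.2  0.8 -0.8]
t 6.80 at [ 0.5608 -0.3449  0.085 ] psi 2.934 F [-0.2  0.8 -0.8] open 0.0276 -> move [0.3 0.2 5. ] turn 0.000 q6 -1.99
-0.05 back -0.0135 frontbot 0.0275
-0.03 back -0.0135 frontbot 0.0275
0.04 back -0.016 frontbot 0.028
0.05 back -0.016 frontbot 0.0265
ends -0.06649999999999999 0.06050000000000012
```

>>> arm_command(increments="0.9 -0.3 0.7 3 0; 0.9 -0.3 0.7 5 0; 0.9 -0.3 0.7 6 0; 0.9 -0.3 0.7 7 0; 0.9 -0.3 0.7 7.5 0")

```text
t: 7.3
tool_pos: [0.5612, -0.3443, 0.0794]
orientation: [0.326, 3.124, -0.0]
force: [-7.9, 5.3, 19.2]
opening: 0.0276
gripper_force: 20.1
```

```bash
python3 -c "
from h import *
local(); go(*nest(.001,-.0375),.076,np.pi-.208); print(robot.read_state()['wrist_torque'].round(2))"
```

```text
local X 0.0011 Y -0.0375 z 0.0794
t 7.30 at [ 0.5612 -0.3443  0.0794] psi 2.934 F [-7.9  5.3 19.2] open 0.0276 -> move [ 0.1 -0.   3.4] turn 0.000 q6 -1.99
[1.22 1.29 0.01]
```

>>> arm_command(increments="0.9 0.5 0.2 -0.8 0; 0.9 1 0.5 -0.8 0; 0.9 1.5 0.8 -0.8 0; 0.9 2 1 -0.8 0; 0.9 2 1 0 0")

```text
t: 7.8
tool_pos: [0.5607, -0.3439, 0.0795]
orientation: [0.325, 3.121, -0.003]
force: [-1.5, 0.1, 14.9]
opening: 0.0281
gripper_force: 20.0
```

```bash
python3 -c "
from h import *
local(); go(*nest(.001,-.0375),.076,np.pi-.208); print(robot.read_state()['wrist_torque'].round(2))"
```

```text
local X 0.0005 Y -0.0372 z 0.0795
t 7.80 at [ 0.5607 -0.3439  0.0795] psi 2.934 F [-1.5  0.1 14.9] open 0.0281 -> move [-0.5 -0.3  3.5] turn 0.000 q6 -1.99
[0.27 0.06 0.  ]
```

```bash
cat > armside.py <<'E'
from h import *
def meas(k=6):
    s=avg('side',k); st=robot.read_state(); o=st['tool_pos'][:2]; yaw=psi_now(st)-np.pi; zt=st['tool_pos'][2]-.0297
    ys=np.arange(-.035,.04,.0005); xs=np.arange(-.085,.085,.0005); gr=lambda g:np.gradient(cv2.GaussianBlur(g.reshape(-1,1),(1,5),0).ravel())
    for X in(-.05,-.04,-.03,.035,.045,.05):
        d=gr(rect("side",s,o,yaw,zt,np.arange(X-.004,X+.004,.001),ys).mean((0,2))); a=ys<0; print(X,"back(-14) %.4f"%ys[a][d[a].argmax()],"frontbot(27.3) %.4f"%ys[~a][d[~a].argmin()])
    for Y,dz in((.014,-.005),(.006,0),(-.008,0)):
        d=gr(rect("side",s,o,yaw,zt+dz,xs,np.array([Y-.001,Y+.001])).mean((1,2)));a=xs<-.04;b=xs>.04; print("ends %.4f %.4f"%(xs[a][d[a].argmax()],xs[b][d[b].argmin()]))
    return s
if __name__=="__main__": 
    s=meas(); local()
    f=s[95:175,260:360]; f0=np.load('s0.npy')[95:175,260:360]
    cv2.imwrite("pics/x6.png",np.hstack([cv2.resize(i,None,fx=4,fy=6,interpolation=cv2.INTER_CUBIC) for i in(f,f0)]).clip(0,255).astype(np.uint8))
E
python3 armside.py
```

```text
-0.05 back(-14) -0.0130 frontbot(27.3) 0.0265
-0.04 back(-14) -0.0140 frontbot(27.3) 0.0265
-0.03 back(-14) -0.0135 frontbot(27.3) 0.0270
0.035 back(-14) -0.0165 frontbot(27.3) 0.0270
0.045 back(-14) -0.0165 frontbot(27.3) 0.0265
0.05 back(-14) -0.0170 frontbot(27.3) 0.0250
ends -0.0665 0.0675
ends -0.0695 0.0575
ends -0.0665 0.0590
local X 0.0005 Y -0.0372 z 0.0795
```

View pics/x6.png

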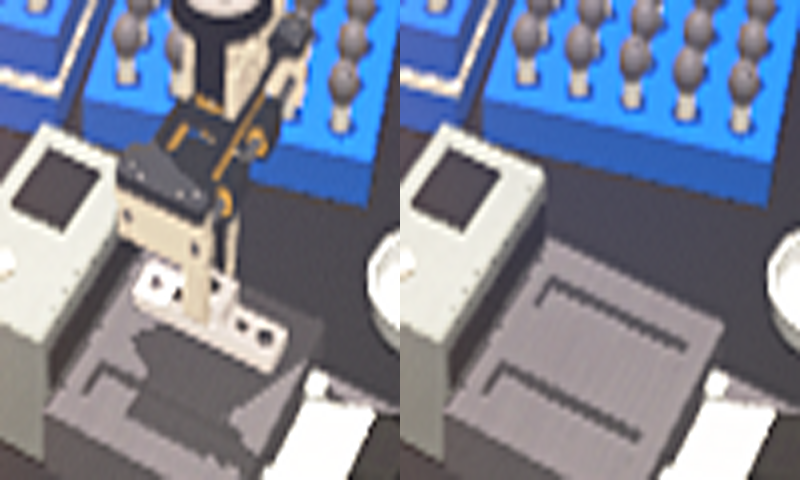

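Left half: the arm rests on the block. Right half: the empty pocket, rim quad about (540,305),(555,280),(688,347),(673,372). They are nearly aligned. The wrist moment puts the contact about 17 mm to +y, on the arm's front edge, so the arm must shift to −Y by about 2 mm.

>>> arm_command(increments="0.9 -0.5 0 -3 0; 0.9 -1 -2 -3 0; 0.9 -1 -3 -3 0; 0.9 -1 -3 -1.5 0; 0.9 -1 -3 -0.5 0")

```text
t: 8.6
tool_pos: [0.5592, -0.3457, 0.0768]
orientation: [-0.326, -3.124, -0.001]
force: [0.4, -0.8, -0.3]
opening: 0.0276
gripper_force: 20.0
```

```bash
cat >> h.py <<'E'
def contact(yaw=-.208,h=.168):
    s=robot.read_state(); F=s['force'];T=s['wrist_torque']; ry=(T[0]-h*F[1])/F[2]; rx=-(T[1]+h*F[0])/F[2]; c,q=np.cos(yaw),np.sin(yaw)
    print("F local %.1f %.1f z %.1f"%(c*F[0]+q*F[1],-q*F[0]+c*F[1],F[2]),"T",T.round(2),"contact local %.4f %.4f"%(c*rx+q*ry,-q*rx+c*ry),"open",s['opening'].round(4))
E
python3 -c "
from h import *
local(); contact()"
```

```text
local X -0.0007 Y -0.0393 z 0.0768Traceback (most recent call last):
  File "<string>", line 3, in <module>
    local(); contact()
             ~~~~~~~^^
  File "h.py", line 43, in contact
    print("F local %.1f %.1f z %.1f"%(c*F[0]+q*F[1],-q*F[0]+c*F[1],F[2]),"T",T.round(2),"contact local %.4f %.4f"%(c*rx+q*ry,-q*rx+c*ry),"open",s['opening'].round(4))
                                                                                                                                                ^^^^^^^^^^^^^^^^^^
AttributeError: 'float' object has no attribute 'round'
```

It has dropped in freely. Lower to the floor.

>>> arm_command(increments="0.9 0 0 2 0; 0.9 0 0 4 0; 0.9 0 0 5.5 0; 0.9 0 0 6.5 0; 0.9 0 0 7 0")

```text
t: 9.1
tool_pos: [0.5595, -0.3458, 0.0707]
orientation: [-0.326, -3.124, -0.0]
force: [-3.1, 1.9, 4.3]
opening: 0.0281
gripper_force: 20.0
```

```bash
sed -i "s/s\['opening'\].round(4)/round(s['opening'],4)/" h.py; python3 -c "
from h import *
local(); contact()"
```

```text
local X -0.0003 Y -0.0393 z 0.0707
F local -3.4 1.2 z 4.3 T [ 0.29  0.3  -0.  ] contact local 0.0522 0.0040 open 0.0281
```

>>> arm_command(increments="0.5 0 0 0 0; 0.5 0 0 0 0; 0.5 0 0 0 0; 0.5 0 0 -40 0; 0.5 0 0 -90 0")

```text
t: 9.6
tool_pos: [0.5575, -0.3444, 0.1577]
orientation: [-0.325, -3.118, -0.006]
force: [-0.1, -1.3, 0.1]
opening: 0.0462
gripper_force: 0.0
```

Run:
```python
from h import *
s=avg('side',4); t=avg('top',2); arms('side',s); arms('top',t)
go(.6945,-.036,.16,1.735)
cv2.imwrite("pics/x7.png",np.hstack([cv2.resize(s[95:185,210:360],None,fx=4,fy=5,interpolation=cv2.INTER_CUBIC)]).clip(0,255).astype(np.uint8))
```

```text
side arm at [303.5 412. ] [0.375  0.4058] yaw 0.312 L 0.082
side arm at [236.  213.8] [ 0.6917 -0.0307] yaw 1.746 L 0.134
side arm at [350.1 168.5] [ 0.4256 -0.3168] yaw 0.391 L 0.174
top arm at [289.2 166.2] [ 0.6964 -0.0381] yaw 1.733 L 0.126
t 9.90 at [ 0.5591 -0.3455  0.1594] psi 2.934 F [ 0.3 -0.  -0.5] open 0.0464 -> move [-68.7 330.8  -0.5] turn 1.199 q6 -1.99
```

View pics/x7.png

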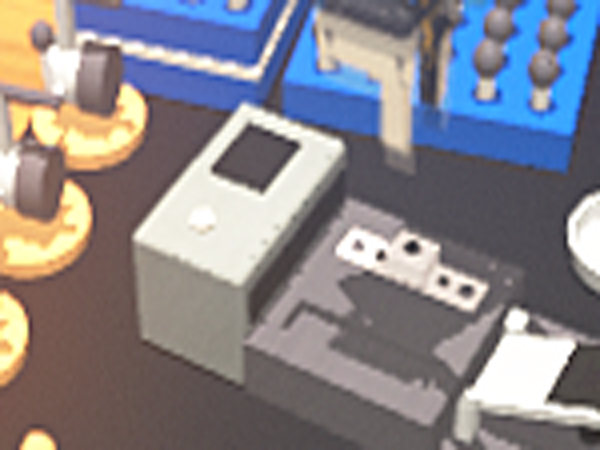

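Arm A lies flat in the far pocket (crop (415,265)); the near pocket is empty. Now on to arm B.

>>> arm_command(increments="0.4 -35 165 0 0.4; 0.4 -35 165 0 0.6; 0.4 -35 165 0 0.6; 0.4 -52 248 0 0.7; 0.4 -52 248 0 0.75")

```text
t: 10.4
tool_pos: [0.6568, -0.1212, 0.158]
orientation: [-1.427, -2.795, 0.001]
force: [0.9, 0.1, -0.6]
opening: 0.0554
gripper_force: 0.0
```

```bash
python3 -c "
from h import *
go(.6945,-.036,.12,1.735)"
```

```text
t 10.40 at [ 0.6568 -0.1212  0.158 ] psi 2.198 F [ 0.9  0.1 -0.6] open 0.0554 -> move [46.8 80.6 38. ] turn 0.463 q6 -0.89
```

>>> arm_command(increments="0.4 47 80 10 0.15; 0.4 47 80 25 0.3; 0.4 47 80 38 0.463; 0.4 47 80 38 0.463; 0.4 47 80 38 0.463")

```text
t: 10.9
tool_pos: [0.693, -0.0383, 0.1206]
orientation: [-2.019, -2.404, 0.003]
force: [-0.0, -0.4, 0.9]
opening: 0.0558
gripper_force: 0.0
```

```bash
python3 -c "
from h import *
s=avg('side',3); arms('side',s)
go(.6940,-.036,.0385,1.735)"
```

```text
side arm at [303.5 412. ] [0.375  0.4058] yaw 0.312 L 0.082
side arm at [236.  214.3] [ 0.691  -0.0291] yaw 1.762 L 0.131
t 11.05 at [ 0.6945 -0.0394  0.1234] psi 1.742 F [0.7 0.2 0.2] open 0.0556 -> move [ 3.4  0.  84.9] turn 0.007 q6 -0.30
```

>>> arm_command(increments="0.4 3 0 40 0.007; 0.4 3 0 70 0.007; 0.4 3 0 80 0.007; 0.4 3 0 84 0.007; 0.4 3 0 84 0.007")

```text
t: 11.55
tool_pos: [0.6944, -0.0356, 0.0397]
orientation: [2.032, 2.394, 0.001]
force: [0.1, 0.1, 0.5]
opening: 0.0558
gripper_force: 0.0
```

>>> arm_command(increments="0.4 0 0 0 0; 0.9 0 0 0 0; 0.9 0 0 0 0; 0.9 0 0 0 0; 0.9 0 0 0 0", grip_force=20)

```text
t: 12.05
tool_pos: [0.6939, -0.0351, 0.0388]
orientation: [2.033, 2.395, 0.0]
force: [-0.8, 0.1, -0.4]
opening: 0.0286
gripper_force: 0.5
```

```bash
python3 -c "
from h import *
go(*nest(.0005,.0440),.14,np.pi-.208)"
```

```text
t 12.05 at [ 0.6939 -0.0351  0.0388] psi 1.734 F [-0.8  0.1 -0.4] open 0.0286 -> move [-207.4 -152.1 -101.2] turn -1.200 q6 -0.29
```

>>> arm_command(increments="0.9 0 0 0 0; 0.9 0 0 0 0; 0.9 0 0 -40 0; 0.9 0 0 -90 0; 0.9 0 0 -130 -0.1")

```text
t: 12.55
tool_pos: [0.6937, -0.0351, 0.1705]
orientation: [1.91, 2.494, 0.0]
force: [0.2, -0.3, -0.4]
opening: 0.028
gripper_force: 20.0
```

>>> arm_command(increments="0.9 -207 -152 0 -1.1; 0.9 -207 -152 0 -1.1; 0.9 -207 -152 0 -1.1; 0.9 -207 -152 0 -1.1; 0.9 -207 -152 0 -1.1")

```text
t: 13.05
tool_pos: [0.604, -0.2651, 0.1682]
orientation: [-0.877, -3.016, -0.0]
force: [0.6, -1.0, -1.2]
opening: 0.0276
gripper_force: 20.0
```

```bash
python3 -c "
from h import *
go(*nest(.0005,.0440),.1,np.pi-.208)"
```

```text
t 13.05 at [ 0.604  -0.2651  0.1682] psi 2.576 F [ 0.6 -1.  -1.2] open 0.0276 -> move [ 22.7 -13.7  68.2] turn -0.358 q6 -1.50
```

>>> arm_command(increments="0.9 23 -14 0 -0.15; 0.9 23 -14 0 -0.3; 0.9 23 -14 20 -0.358; 0.9 23 -14 60 -0.358; 0.9 23 -14 65 -0.358")

```text
t: 13.55
tool_pos: [0.5748, -0.2612, 0.0978]
orientation: [-0.336, -3.115, -0.006]
force: [-1.3, 0.3, -2.3]
opening: 0.0275
gripper_force: 20.0
```

```bash
python3 -c "
from armside import *
s=meas();local(); go(*nest(.0005,.0440),.0795,np.pi-.208)"
```

```text
-0.05 back(-14) -0.0120 frontbot(27.3) 0.0275
-0.04 back(-14) -0.0120 frontbot(27.3) 0.0270
-0.03 back(-14) -0.0115 frontbot(27.3) 0.0275
0.035 back(-14) -0.0285 frontbot(27.3) 0.0255
0.045 back(-14) -0.0155 frontbot(27.3) 0.0260
0.05 back(-14) -0.0145 frontbot(27.3) 0.0250
ends -0.0625 0.0590
ends -0.0440 0.0625
ends -0.0625 0.0615
local X 0.0024 Y 0.0453 z 0.1059
t 13.85 at [ 0.5796 -0.2635  0.1059] psi 2.927 F [-0.4  0.2 -0.8] open 0.0278 -> move [ 1.9 -1.3 26.4] turn -0.006 q6 -1.86
```

```bash
python3 -c "
from h import *
go(*nest(-.002,.0445),.0795,np.pi-.208)"
```

```text
t 13.85 at [ 0.5796 -0.2635  0.1059] psi 2.927 F [-0.4  0.2 -0.8] open 0.0278 -> move [ 4.4 -0.8 26.4] turn -0.006 q6 -1.86
```

>>> arm_command(increments="0.9 4.4 -0.8 10 -0.006; 0.9 4.4 -0.8 18 -0.006; 0.9 4.4 -0.8 22 -0.006; 0.9 4.4 -0.8 22 -0.006; 0.9 4.4 -0.8 22 -0.006")

```text
t: 14.35
tool_pos: [0.5737, -0.2627, 0.0813]
orientation: [-0.327, -3.124, -0.0]
force: [-0.6, 0.3, -1.1]
opening: 0.0279
gripper_force: 20.0
```

```bash
python3 -c "
from h import *
local(); go(*nest(-.002,.0445),.0775,np.pi-.208)"
```

```text
local X -0.0036 Y 0.0449 z 0.0813
t 14.35 at [ 0.5737 -0.2627  0.0813] psi 2.933 F [-0.6  0.3 -1.1] open 0.0279 -> move [-1.6 -0.4  3.8] turn -0.000 q6 -1.87
```

>>> arm_command(increments="0.9 -1.3 -0.3 0 0; 0.9 -1.3 -0.3 1 0; 0.9 -1.3 -0.3 2 0; 0.9 -1.3 -0.3 3 0; 0.9 -1.3 -0.3 3.8 0")

```text
t: 14.85
tool_pos: [0.5749, -0.2634, 0.0779]
orientation: [-0.327, -3.124, 0.0]
force: [-2.8, 1.1, 2.6]
opening: 0.0277
gripper_force: 20.0
```

```bash
python3 -c "
from h import *
local(); contact()"
```

```text
local X -0.0022 Y 0.0445 z 0.0779
F local -2.9 0.5 z 2.6 T [ 0.05  0.13 -0.02] contact local 0.1350 -0.0233 open 0.0277
```

>>> arm_command(increments="0.9 1 0 0 0; 0.9 1 0 1 0; 0.9 1 0 2 0; 0.9 1 0 3 0; 0.9 1 0 4 0")

```text
t: 15.35
tool_pos: [0.5737, -0.2632, 0.0737]
orientation: [-0.327, -3.124, 0.0]
force: [-5.4, 1.2, 11.2]
opening: 0.028
gripper_force: 20.0
```

```bash
python3 -c "
from h import *
local(); contact()"
```

```text
local X -0.0034 Y 0.0445 z 0.0737
F local -5.5 0.1 z 11.2 T [ 0.36  0.77 -0.02] contact local 0.0092 0.0155 open 0.028
```

>>> arm_command(increments="0.9 1 -0.4 -1 0; 0.9 1.2 -0.5 -1 0; 0.9 1.2 -0.5 1 0; 0.9 1.2 -0.5 2 0; 0.9 1.2 -0.5 3 0")

```text
t: 15.85
tool_pos: [0.5734, -0.2635, 0.0712]
orientation: [0.326, 3.123, -0.0]
force: [2.0, 0.1, 2.9]
opening: 0.028
gripper_force: 20.0
```

```bash
python3 -c "
from h import *
local(); contact()"
```

```text
local X -0.0037 Y 0.0441 z 0.0712
F local 1.9 0.5 z 2.9 T [ 0.03 -0.44 -0.02] contact local 0.0321 0.0135 open 0.028
```

Sliding in. A little further down.

>>> arm_command(increments="0.9 -0.3 0 0.5 0; 0.9 -0.3 0 1 0; 0.9 -0.3 0 1.5 0; 0.9 -0.3 0 2 0; 0.9 -0.3 0 2 0")

```text
t: 16.35
tool_pos: [0.5734, -0.2636, 0.0696]
orientation: [0.326, 3.124, -0.001]
force: [2.6, 1.7, 7.0]
opening: 0.0274
gripper_force: 20.0
```

```bash
python3 -c "
from h import *
local(); contact()"
```

```text
local X -0.0036 Y 0.0440 z 0.0696
F local 2.2 2.2 z 7.0 T [ 0.17 -0.23 -0.04] contact local -0.0266 -0.0233 open 0.0274
```

>>> arm_command(increments="0.5 0 0 0 0; 0.5 0 0 0 0; 0.5 0 0 0 0; 0.5 0 0 -40 0; 0.5 0 0 -90 0")

```text
t: 16.85
tool_pos: [0.5703, -0.262, 0.1554]
orientation: [-0.326, -3.117, -0.005]
force: [0.1, -1.0, 0.8]
opening: 0.0466
gripper_force: 0.0
```

Run:
```python
from h import *
p=plane("top",[(378.5,275.4)],.055)[0]; print(p)
q=proj("side",[[*nest(-.165,.0025),.053]]); print(nest(-.165,.0025),q)
s=avg('side',3)
hsv=s[155:215,330:400]; cv2.imwrite("pics/x8.png",np.hstack([cv2.resize(s[110:210,250:390],None,fx=5,fy=5,interpolation=cv2.INTER_CUBIC)]).clip(0,255).astype(np.uint8))
go(*nest(-.165,.0025),.15,np.pi-.208)
```

```text
[ 0.40094073 -0.27085301  0.055     ]
(np.float64(0.4069726886555243), np.float64(-0.270880820608368)) [[355.02163967 168.76906879]]
t 17.00 at [ 0.5754 -0.2649  0.1637] psi 2.933 F [-0.2 -0.4 -0.5] open 0.0465 -> move [163.7 -40.6  12.5] turn -0.000 q6 -1.87
```

View pics/x8.png

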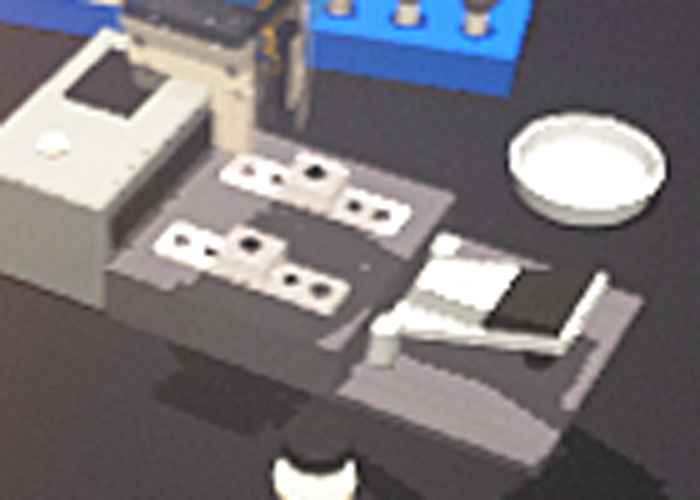

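Both arms lie flat in the nest; the pad is at crop (545,300). Move over the pad with closed fingers.

>>> arm_command(increments="1 168 -40 0 0; 1 168 -40 0 0; 1 168 -40 0 0; 1 168 -40 20 0; 1 168 -40 60 0")

```text
t: 17.5
tool_pos: [0.3992, -0.2692, 0.1]
orientation: [0.329, 3.121, -0.005]
force: [1.4, -1.0, -0.5]
opening: 0.0111
gripper_force: 0.0
```

```bash
python3 -c "
from h import *
go(.403,-.271,.09,np.pi-.208)"
```

```text
t 17.50 at [ 0.3992 -0.2692  0.1   ] psi 2.931 F [ 1.4 -1.  -0.5] open 0.0111 -> move [-4.  -0.9 10. ] turn -0.002 q6 -2.06
```

>>> arm_command(increments="1 -4 0 5 0; 1 -4 0 15 0; 1 -4 0 25 0; 1 -4 0 35 0; 1 -4 0 40 0")

```text
t: 18.0
tool_pos: [0.4046, -0.2692, 0.0591]
orientation: [-0.325, -3.124, 0.001]
force: [-6.2, -0.3, 9.4]
opening: 0.0004
gripper_force: 4.8
```

```bash
python3 -c "
from h import *
go(.403,-.271,.055,np.pi-.208)"
```

```text
t 18.00 at [ 0.4046 -0.2692  0.0591] psi 2.934 F [-6.2 -0.3  9.4] open 0.0004 -> move [ 1.2 -2.1  4.1] turn 0.001 q6 -2.05
```

>>> arm_command(increments="1 0.5 0 2 0; 1 0.5 0 4 0; 1 0.5 0 5 0; 1 0.5 0 6 0; 1 0.5 0 6 0")

```text
t: 18.5
tool_pos: [0.4041, -0.269, 0.0542]
orientation: [-0.325, -3.124, 0.001]
force: [-8.0, 3.3, 13.9]
opening: 0.0004
gripper_force: 6.7
```

```bash
python3 -c "
from h import *
go(.403,-.271,.055,np.pi-.208)"
```

```text
t 18.50 at [ 0.4041 -0.269   0.0542] psi 2.934 F [-8.   3.3 13.9] open 0.0004 -> move [ 0.7 -2.1 -0.8] turn 0.001 q6 -2.06
```

>>> arm_command(increments="1 0.5 0 1 0; 1 0.5 0 2 0; 1 0.5 0 2.5 0; 1 0.5 0 2.5 0; 1 0.5 0 2.5 0")

```text
t: 19.0
tool_pos: [0.4041, -0.2691, 0.0537]
orientation: [-0.325, -3.124, 0.001]
force: [-15.6, 10.0, 34.5]
opening: 0.0007
gripper_force: 17.3
```

```bash
python3 -c "
from h import *
go(.403,-.271,.055,np.pi-.208)
s=avg('side',6)"
```

```text
t 19.00 at [ 0.4041 -0.2691  0.0537] psi 2.934 F [-15.6  10.   34.5] open 0.0007 -> move [ 0.7 -2.1 -1.3] turn 0.001 q6 -2.06
```

Stop reached (force jumped to 34 N, z no longer falling) and held. Lift and go back to the front arm.

>>> arm_command(increments="1 0 0 -8 0; 1 0 0 -25 0; 0.9 0 0 -60 0; 0.6 0 0 -100 0; 0.45 0 0 -110 0")

```text
t: 19.8
tool_pos: [0.4062, -0.2703, 0.1659]
orientation: [0.325, 3.118, -0.007]
force: [0.3, -1.1, 0.2]
opening: 0.0197
gripper_force: 0.0
```

Run:
```python
from h import *
go(*nest(-.0036,.044),.12,np.pi-.208)
s=avg('side',4); s0=np.load('s4.npy')*0+np.load('s0.npy')
d=np.abs(s-s0).mean(2); print("pedal region diff",d[160:185,345:365].mean().round(1))
cv2.imwrite("pics/x9.png",cv2.resize(s[90:230,210:390],None,fx=4,fy=4,interpolation=cv2.INTER_CUBIC).clip(0,255).astype(np.uint8))
```

```text
t 19.80 at [ 0.4062 -0.2703  0.1659] psi 2.934 F [ 0.3 -1.1  0.2] open 0.0197 -> move [-161.9   41.2   47. ] turn 0.001 q6 -2.06
pedal region diff 14.9
```

View pics/x9.png

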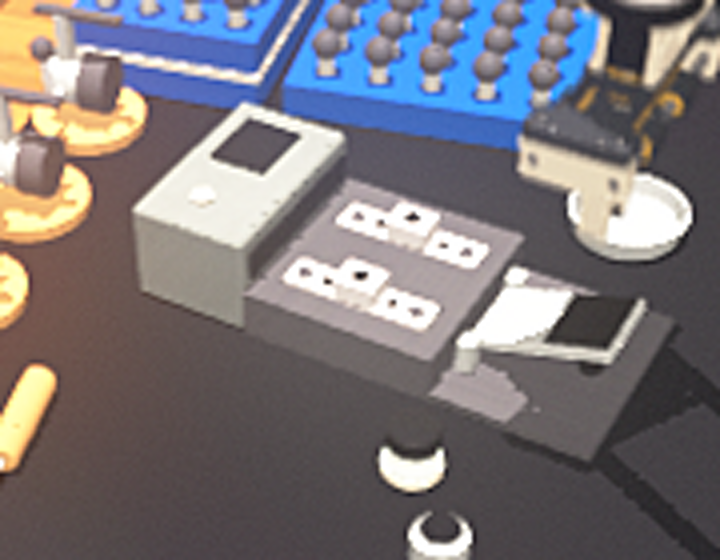

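Both arms still lie in the nest and the pedal is up again (pad at crop (600,320)). Pick up the front arm.

>>> arm_command(increments="0.5 -162 41 0 0; 0.5 -162 41 0 0; 0.5 -162 41 10 0; 0.5 -162 41 47 0; 0.5 -162 41 47 0")

```text
t: 20.5
tool_pos: [0.5679, -0.2585, 0.1036]
orientation: [-0.322, -3.113, -0.009]
force: [-1.8, 0.8, -1.8]
opening: 0.0467
gripper_force: 0.0
```

```bash
python3 -c "
from h import *
robot.read_camera('side')
go(*nest(-.0036,.044),.0698,np.pi-.208)"
```

```text
t 20.55 at [ 0.5674 -0.2593  0.1064] psi 2.935 F [-0.3 -1.   0.5] open 0.0462 -> move [-7.2 -3.1 36.5] turn 0.001 q6 -1.87
```

>>> arm_command(increments="0.5 0 0 0 0; 0.5 0 0 0 0; 0.5 0 0 0 0")

```text
t: 20.85
tool_pos: [0.5705, -0.2627, 0.1153]
orientation: [0.328, 3.122, -0.002]
force: [0.4, -0.7, 1.1]
opening: 0.0466
gripper_force: 0.0
```

```bash
python3 -c "
from h import *
go(*nest(-.0036,.044),.0698,np.pi-.208)"
```

```text
t 20.85 at [ 0.5705 -0.2627  0.1153] psi 2.933 F [ 0.4 -0.7  1.1] open 0.0466 -> move [-3.  -0.2 45.5] turn -0.001 q6 -1.87
```

>>> arm_command(increments="0.5 -2 0 20 0; 0.5 -2 0 38 0; 0.5 -2 0 46 0; 0.5 -2 0 48 0; 0.5 -2 0 48 0")

```text
t: 21.35
tool_pos: [0.5724, -0.2626, 0.0662]
orientation: [0.327, 3.124, -0.001]
force: [0.2, 0.2, 0.3]
opening: 0.0466
gripper_force: 0.0
```

```bash
python3 -c "
from h import *
go(*nest(-.0036,.044),.0698,np.pi-.208)"
```

```text
t 21.35 at [ 0.5724 -0.2626  0.0662] psi 2.933 F [0.2 0.2 0.3] open 0.0466 -> move [-1.2 -0.8 -3.6] turn -0.001 q6 -1.87
```

>>> arm_command(increments="0.5 -1.2 -0.8 -2 0; 0.5 -1.2 -0.8 -2 0; 0.9 -1.2 -0.8 -2 0; 0.9 -1.2 -0.8 -2 0; 0.9 -1.2 -0.8 -2 0", grip_force=20)

```text
t: 21.85
tool_pos: [0.5733, -0.2633, 0.0673]
orientation: [0.327, 3.125, 0.0]
force: [0.1, 1.6, 1.8]
opening: 0.0277
gripper_force: 20.0
```

>>> arm_command(increments="0.9 0 0 0 0; 0.9 0 0 0 0; 0.9 0 0 0 0")

```text
t: 22.15
tool_pos: [0.5733, -0.2633, 0.0673]
orientation: [0.327, 3.125, -0.0]
force: [0.3, 0.5, 2.8]
opening: 0.028
gripper_force: 20.0
```

Run:
```python
from h import *
local(); contact()
o=(.5371,.2778)
t=np.load('t0.npy'); s=np.load('s0.npy')
for n,im,ys0 in(("top",t,(.057,-.026)),("side",s,(.031,-.052))):
    for y0 in ys0:
        ys=np.arange(y0-.008,y0+.009,.001); print(n,[(round(1000*float(y)),int(v)) for y,v in zip(ys,rect(n,im,o,.191,.022,np.arange(-.045,.045,.003),ys).mean((0,2)))])
    for Y in(.0425,-.0415):
        for x0 in(-.062,.061):
            xs=np.arange(x0-.008,x0+.009,.001); print(n,Y,[(round(1000*float(y)),int(v)) for y,v in zip(xs,rect(n,im,o,.191,.022,xs,np.arange(Y-.01,Y+.01,.002)).mean((1,2)))])
```

```text
local X -0.0038 Y 0.0443 z 0.0673
F local 0.2 0.6 z 2.8 T [ 0.06 -0.15  0.  ] contact local 0.0375 -0.0037 open 0.028
top [(49, 174), (50, 173), (51, 173), (52, 171), (53, 169), (54, 165), (55, 160), (56, 153), (57, 148), (58, 145), (59, 147), (60, 152), (61, 158), (62, 163), (63, 168), (64, 170), (65, 172)]
top [(-34, 178), (-33, 178), (-32, 177), (-31, 175), (-30, 172), (-29, 169), (-28, 164), (-27, 160), (-26, 158), (-25, 157), (-24, 160), (-23, 164), (-22, 168), (-21, 172), (-20, 175), (-19, 176), (-18, 177)]
top 0.0425 [(-70, 175), (-69, 175), (-68, 175), (-67, 175), (-66, 174), (-65, 173), (-64, 172), (-63, 172), (-62, 171), (-61, 171), (-60, 171), (-59, 172), (-58, 173), (-57, 174), (-56, 174), (-55, 174), (-54, 175), (-53, 175)]
top 0.0425 [(53, 171), (54, 171), (55, 169), (56, 166), (57, 162), (58, 156), (59, 150), (60, 146), (61, 146), (62, 148), (63, 154), (64, 159), (65, 164), (66, 167), (67, 170), (68, 171), (69, 171)]
top -0.0415 [(-70, 181), (-69, 181), (-68, 181), (-67, 181), (-66, 180), (-65, 179), (-64, 178), (-63, 177), (-62, 177), (-61, 177), (-60, 177), (-59, 178
[... 837 characters left out ...]
58, 160), (-57, 160), (-56, 160), (-55, 160), (-54, 159), (-53, 160)]
side 0.0425 [(53, 160), (54, 161), (55, 158), (56, 146), (57, 130), (58, 121), (59, 130), (60, 148), (61, 161), (62, 166), (63, 167), (64, 166), (65, 165), (66, 164), (67, 164), (68, 164), (69, 164)]
side -0.0415 [(-70, 160), (-69, 160), (-68, 160), (-67, 159), (-66, 157), (-65, 155), (-64, 152), (-63, 151), (-62, 150), (-61, 149), (-60, 150), (-59, 152), (-58, 153), (-57, 154), (-56, 154), (-55, 153), (-54, 151), (-53, 151)]
side -0.0415 [(53, 159), (54, 159), (55, 153), (56, 138), (57, 121), (58, 116), (59, 128), (60, 146), (61, 159), (62, 165), (63, 165), (64, 164), (65, 163), (66, 163), (67, 163), (68, 163), (69, 163)]
```

>>> arm_command(increments="0.9 0 0 -15 0; 0.9 0 0 -40 0; 0.9 0 0 -80 0; 0.9 0 0 -110 0; 0.9 0 0 -115 0")

```text
t: 22.65
tool_pos: [0.5757, -0.2646, 0.1888]
orientation: [0.326, 3.117, -0.005]
force: [0.3, -0.2, -1.0]
opening: 0.0277
gripper_force: 20.0
```

```bash
cat >> h.py <<'E'
TO=((.5371,.2778),.191)
def tray(X,Y): return nest(X,Y,*TO)
E
python3 -c "
from h import *
go(*tray(-.004,.044),.17,np.pi+.191)"
```

```text
t 22.65 at [ 0.5757 -0.2646  0.1888] psi 2.933 F [ 0.3 -0.2 -1. ] open 0.0277 -> move [170.8 561.8  15.9] turn -0.399 q6 -1.87
```

>>> arm_command(increments="0.9 73 240 10 -0.2; 0.9 73 240 10 -0.2; 0.9 73 240 10 -0.2; 0.9 73 240 10 -0.2; 0.9 73 240 10 -0.2")

```text
t: 23.15
tool_pos: [0.5505, -0.0126, 0.1716]
orientation: [-0.014, -3.141, -0.0]
force: [1.4, -0.0, -1.2]
opening: 0.028
gripper_force: 20.0
```

```bash
python3 -c "
from h import *
go(*tray(-.004,.044),.17,np.pi+.191)"
```

```text
t 23.15 at [ 0.5505 -0.0126  0.1716] psi 3.133 F [ 1.4 -0.  -1.2] open 0.0280 -> move [ 28.5 332.6   1.7] turn -0.200 q6 -1.68
```

>>> arm_command(increments="0.9 21 249 0 -0.2; 0.9 21 249 0 -0.2; 0.9 21 249 0 -0.2; 0.9 21 249 0 -0.2; 0.9 21 249 0 -0.2")

```text
t: 23.65
tool_pos: [0.5316, 0.2366, 0.1717]
orientation: [0.301, -3.126, 0.0]
force: [0.5, -0.9, -0.5]
opening: 0.0278
gripper_force: 20.0
```

>>> arm_command(increments="0.9 0 75 0 0; 0.9 0 75 0 0; 0.9 0 75 30 0; 0.9 0 75 60 0; 0.9 0 75 60 0")

```text
t: 24.15
tool_pos: [0.5144, 0.3069, 0.1065]
orientation: [0.301, -3.118, 0.005]
force: [-0.7, -1.1, -1.7]
opening: 0.028
gripper_force: 20.0
```

>>> arm_command(increments="0.9 0 0 0 0; 0.9 0 0 0 0; 0.9 0 0 0 0")

```text
t: 24.45
tool_pos: [0.5196, 0.3087, 0.1144]
orientation: [-0.3, 3.124, 0.002]
force: [0.1, -0.4, -1.5]
opening: 0.0277
gripper_force: 20.0
```

```bash
python3 -c "
from h import *
go(*tray(-.004,.044),.066,np.pi+.191)"
```

```text
t 24.45 at [0.5196 0.3087 0.1144] psi -2.950 F [ 0.1 -0.4 -1.5] open 0.0277 -> move [-7.2 10.3 48.5] turn 0.000 q6 -1.31
```

>>> arm_command(increments="0.9 -6 10.3 20 0; 0.9 -6 10.3 40 0; 0.9 -6 10.3 46 0; 0.9 -6 10.3 47 0; 0.9 -6 10.3 47 0")

```text
t: 24.95
tool_pos: [0.5229, 0.3197, 0.0664]
orientation: [-0.3, 3.126, 0.001]
force: [-0.1, 0.3, -1.6]
opening: 0.0276
gripper_force: 20.0
```

>>> arm_command(increments="0.9 0 0 0 0; 0.9 0 0 0 0")

```text
t: 25.15
tool_pos: [0.523, 0.3199, 0.0665]
orientation: [-0.3, 3.125, 0.001]
force: [0.5, 0.1, -1.4]
opening: 0.0281
gripper_force: 20.0
```

```bash
python3 -c "
from h import *
local(*TO); s=avg('side',4); np.save('s7.npy',s); np.save('t7.npy',avg('top',4)); go(*tray(-.004,.044),.0575,np.pi+.191);local(*TO)"
```

```text
local X -0.0059 Y 0.0440 z 0.0665
t 25.55 at [0.5222 0.3196 0.0653] psi -2.950 F [ 0.6  0.4 -0.7] open 0.0275 -> move [-2.7  0.1  7.8] turn 0.001 q6 -1.30
local X -0.0067 Y 0.0439 z 0.0653
```

>>> arm_command(increments="0.9 -2.5 0 3 0; 0.9 -2.5 0 6 0; 0.9 -2.5 0 7 0; 0.9 -2.5 0 8 0; 0.9 -2.5 0 8.5 0")

```text
t: 26.05
tool_pos: [0.5246, 0.32, 0.0565]
orientation: [0.301, -3.127, 0.0]
force: [-0.0, -0.2, -0.8]
opening: 0.028
gripper_force: 20.0
```

```bash
python3 -c "
from h import *
local(*TO);contact(.191)"
```

```text
local X -0.0043 Y 0.0438 z 0.0565
F local -0.1 -0.2 z -0.8 T [ 0.08 -0.15  0.05] contact local -0.2270 -0.0895 open 0.028
```

No contact at 56.5 mm, already below the rim height (58.3). Continue down to 49.3.

>>> arm_command(increments="0.9 0 0 2 0; 0.9 0 0 4 0; 0.9 0 0 6 0; 0.9 0 0 7 0; 0.9 0 0 7.5 0")

```text
t: 26.55
tool_pos: [0.5246, 0.3201, 0.0493]
orientation: [0.301, -3.127, 0.0]
force: [-2.4, -0.8, 3.8]
opening: 0.0279
gripper_force: 20.0
```

```bash
python3 -c "
from h import *
local(*TO);contact(.191)"
```

```text
local X -0.0043 Y 0.0439 z 0.0493
F local -2.5 -0.3 z 3.8 T [-0.13  0.27  0.02] contact local 0.0357 -0.0062 open 0.0279
```

Home. Release and return to arm A in the far pocket.

>>> arm_command(increments="0.5 0 0 0 0; 0.5 0 0 0 0; 0.5 0 0 0 0; 0.5 0 0 -40 0; 0.5 0 0 -90 0")

```text
t: 27.05
tool_pos: [0.5224, 0.3189, 0.1368]
orientation: [0.3, -3.121, 0.004]
force: [1.9, -0.1, 0.5]
opening: 0.0465
gripper_force: 0.0
```

>>> arm_command(increments="0.5 0 0 -40 0; 0.5 -50 -160 -40 0.1; 0.5 -50 -160 -40 0.2; 0.5 -50 -160 -40 0.2; 0.5 -50 -160 -40 0.2")

```text
t: 27.55
tool_pos: [0.6061, 0.1685, 0.1796]
orientation: [0.018, 3.14, -0.002]
force: [-1.1, 0.5, 0.6]
opening: 0.0462
gripper_force: 0.0
```

```bash
python3 -c "
from h import *
s=avg('side',3);t=avg('top',3); arms('side',s); arms('top',t)
go(*nest(-.0005,-.0393),.16,np.pi-.208)
go(*nest(-.0005,-.0393),.0695,np.pi-.208)"
```

```text
side arm at [303.5 412. ] [0.375  0.4058] yaw 0.312 L 0.082
side arm at [269.  139.5] [ 0.7155 -0.3835] yaw 0.456 L 0.177
top arm at [404.3 216.5] [ 0.5617 -0.356 ] yaw 2.935 L 0.130
t 27.85 at [0.6036 0.1739 0.1792] psi 3.135 F [-0.5 -0.5  0.5] open 0.0466 -> move [  40.7 -520.    18.9] turn 0.201 q6 -1.37
t 27.85 at [0.6036 0.1739 0.1792] psi 3.135 F [-0.5 -0.5  0.5] open 0.0466 -> move [  40.7 -520.   109.4] turn 0.201 q6 -1.37
```

>>> arm_command(increments="0.5 20 -245 10 0.2; 0.5 20 -245 10 0.2; 0.5 20 -245 10 0.2; 0.5 20 -245 10 0.2; 0.5 20 -245 10 0.2")

```text
t: 28.35
tool_pos: [0.5818, -0.0725, 0.1694]
orientation: [0.323, 3.125, 0.0]
force: [-0.8, 0.3, 0.1]
opening: 0.0463
gripper_force: 0.0
```

>>> arm_command(increments="0.5 -22 -243 0 0; 0.5 -22 -243 0 0; 0.5 -22 -243 0 0; 0.5 -22 -243 0 0; 0.5 -22 -243 0 0")

```text
t: 28.85
tool_pos: [0.5536, -0.3153, 0.1695]
orientation: [0.324, 3.124, -0.0]
force: [0.6, 0.3, 1.3]
opening: 0.0464
gripper_force: 0.0
```

```bash
python3 -c "
from h import *
go(*nest(-.0005,-.0393),.12,np.pi-.208)"
```

```text
t 28.85 at [ 0.5536 -0.3153  0.1695] psi 2.935 F [0.6 0.3 1.3] open 0.0464 -> move [-11.8 -28.7  49.5] turn 0.001 q6 -1.96
```

>>> arm_command(increments="0.5 -12 -29 0 0; 0.5 -12 -29 40 0; 0.5 -12 -29 55 0; 0.5 -12 -29 55 0; 0.5 -12 -29 55 0")

```text
t: 29.35
tool_pos: [0.5595, -0.3438, 0.1144]
orientation: [-0.323, -3.124, -0.001]
force: [0.1, 0.3, 0.7]
opening: 0.0463
gripper_force: 0.0
```

>>> arm_command(increments="0.5 0 0 0 0; 0.5 0 0 0 0; 0.5 0 0 0 0")

```text
t: 29.65
tool_pos: [0.56, -0.3455, 0.1158]
orientation: [0.326, 3.123, -0.002]
force: [0.5, -0.2, 0.2]
opening: 0.0468
gripper_force: 0.0
```

```bash
python3 -c "
from h import *
go(*nest(-.0005,-.0393),.069,np.pi-.208)"
```

```text
t 29.65 at [ 0.56   -0.3455  0.1158] psi 2.934 F [ 0.5 -0.2  0.2] open 0.0468 -> move [ 0.7 -0.3 46.8] turn 0.000 q6 -1.99
```

>>> arm_command(increments="0.5 0.5 0 20 0; 0.5 0.5 0 36 0; 0.5 0.5 0 44 0; 0.5 0.5 0 46 0; 0.5 0.5 0 46 0")

```text
t: 30.15
tool_pos: [0.5586, -0.3452, 0.0679]
orientation: [-0.327, -3.124, -0.001]
force: [-0.3, 0.3, -0.1]
opening: 0.0466
gripper_force: 0.0
```

>>> arm_command(increments="0.5 0 0 0 0; 0.5 0 0 0 0; 0.9 0 0 0 0; 0.9 0 0 0 0; 0.9 0 0 0 0", grip_force=20)

```text
t: 30.65
tool_pos: [0.5589, -0.3454, 0.0685]
orientation: [0.327, 3.124, -0.0]
force: [-0.5, 0.2, 2.0]
opening: 0.0277
gripper_force: 20.0
```

>>> arm_command(increments="0.9 0 0 0 0; 0.9 0 0 0 0; 0.9 0 0 0 0")

```text
t: 30.95
tool_pos: [0.5589, -0.3454, 0.0685]
orientation: [0.327, 3.124, -0.0]
force: [-0.5, 0.5, 3.4]
opening: 0.0276
gripper_force: 20.0
```

```bash
python3 -c "
from h import *
local();contact()"
```

```text
local X -0.0010 Y -0.0391 z 0.0685
F local -0.6 0.4 z 3.4 T [ 0.1  -0.1   0.04] contact local 0.0513 0.0188 open 0.0276
```

>>> arm_command(increments="0.9 0 0 -15 0; 0.9 0 0 -40 0; 0.9 0 0 -80 0; 0.9 0 0 -110 0; 0.9 0 0 -110 0")

```text
t: 31.45
tool_pos: [0.5614, -0.3472, 0.186]
orientation: [0.326, 3.116, -0.008]
force: [0.8, -0.1, 0.5]
opening: 0.028
gripper_force: 20.0
```

```bash
python3 -c "
from h import *
go(*tray(-.0017,-.0398),.17,np.pi+.191)"
```

```text
t 31.45 at [ 0.5614 -0.3472  0.186 ] psi 2.933 F [ 0.8 -0.1  0.5] open 0.0280 -> move [139.2 569.2  12.3] turn -0.399 q6 -1.99
```

>>> arm_command(increments="0.9 58 240 10 -0.2; 0.9 58 240 10 -0.2; 0.9 58 240 10 -0.2; 0.9 58 240 10 -0.2; 0.9 58 240 10 -0.2")

```text
t: 31.95
tool_pos: [0.5507, -0.0964, 0.1679]
orientation: [-0.013, -3.141, -0.001]
force: [1.2, 0.5, 0.3]
opening: 0.0275
gripper_force: 20.0
```

```bash
python3 -c "
from h import *
go(*tray(-.0017,-.0398),.17,np.pi+.191)"
```

```text
t 31.95 at [ 0.5507 -0.0964  0.1679] psi 3.133 F [1.2 0.5 0.3] open 0.0275 -> move [ 10.5 334.7  -2. ] turn -0.199 q6 -1.83
```

>>> arm_command(increments="0.9 7 245 0 -0.2; 0.9 7 245 0 -0.2; 0.9 7 245 0 -0.2; 0.9 7 245 0 -0.2; 0.9 7 245 0 -0.2")

```text
t: 32.45
tool_pos: [0.5458, 0.1488, 0.1681]
orientation: [0.301, -3.126, -0.0]
force: [1.3, 0.2, -0.5]
opening: 0.0276
gripper_force: 20.0
```

```bash
python3 -c "
from h import *
go(*tray(-.0017,-.0398),.12,np.pi+.191)"
```

```text
t 32.45 at [0.5458 0.1488 0.1681] psi -2.949 F [ 1.3  0.2 -0.5] open 0.0276 -> move [-14.4  88.5  48.1] turn 0.001 q6 -1.59
```

>>> arm_command(increments="0.9 -14 88 0 0; 0.9 -14 88 10 0; 0.9 -14 88 50 0; 0.9 -14 88 50 0; 0.9 -14 88 50 0")

```text
t: 32.95
tool_pos: [0.5423, 0.2349, 0.1173]
orientation: [0.3, -3.124, 0.002]
force: [-0.2, 0.1, 1.0]
opening: 0.0274
gripper_force: 20.0
```

>>> arm_command(increments="0.9 0 0 0 0; 0.9 0 0 0 0; 0.9 0 0 0 0")

```text
t: 33.25
tool_pos: [0.5448, 0.2352, 0.12]
orientation: [-0.299, 3.125, 0.001]
force: [0.7, 0.4, -0.2]
opening: 0.028
gripper_force: 20.0
```

```bash
python3 -c "
from h import *
go(*tray(-.0017,-.0398),.065,np.pi+.191)"
```

```text
t 33.25 at [0.5448 0.2352 0.12  ] psi -2.951 F [ 0.7  0.4 -0.2] open 0.0280 -> move [ 1.3  3.5 55. ] turn -0.000 q6 -1.44
```

>>> arm_command(increments="0.9 1 3.5 20 0; 0.9 1 3.5 42 0; 0.9 1 3.5 52 0; 0.9 1 3.5 54 0; 0.9 1 3.5 54 0")

```text
t: 33.75
tool_pos: [0.5423, 0.2387, 0.0647]
orientation: [-0.3, 3.127, 0.0]
force: [-0.8, 0.4, -1.2]
opening: 0.0278
gripper_force: 20.0
```

>>> arm_command(increments="0.9 0 0 0 0; 0.9 0 0 0 0")

```text
t: 33.95
tool_pos: [0.5429, 0.2391, 0.0656]
orientation: [-0.3, 3.125, 0.001]
force: [-0.0, -0.2, -0.4]
opening: 0.0283
gripper_force: 20.0
```

```bash
python3 -c "
from h import *
go(*tray(-.0017,-.0398),.058,np.pi+.191);local(*TO)"
```

```text
t 33.95 at [0.5429 0.2391 0.0656] psi -2.950 F [-0.  -0.2 -0.4] open 0.0283 -> move [ 0.1 -0.7  7.6] turn 0.001 q6 -1.43
local X -0.0017 Y -0.0391 z 0.0656
```

>>> arm_command(increments="0.9 0 -0.6 2 0; 0.9 0 -0.6 5 0; 0.9 0 -0.6 6.5 0; 0.9 0 -0.6 7.5 0; 0.9 0 -0.6 8 0")

```text
t: 34.45
tool_pos: [0.5428, 0.2384, 0.0568]
orientation: [-0.3, 3.126, 0.0]
force: [1.8, 0.6, 3.1]
opening: 0.028
gripper_force: 20.0
```

```bash
python3 -c "
from h import *
local(*TO);contact(.191)"
```

```text
local X -0.0019 Y -0.0397 z 0.0568
F local 1.9 0.2 z 3.1 T [ 0.12 -0.45 -0.04] contact local 0.0489 -0.0038 open 0.028
```

>>> arm_command(increments="0.9 -0.6 0 1 0; 0.9 -0.6 0 3 0; 0.9 -0.6 0 5 0; 0.9 -0.6 0 6 0; 0.9 -0.6 0 6.8 0")

```text
t: 34.95
tool_pos: [0.544, 0.2387, 0.0533]
orientation: [-0.301, 3.125, 0.0]
force: [-9.5, -4.9, 31.5]
opening: 0.0278
gripper_force: 20.0
```

```bash
python3 -c "
from h import *
local(*TO);contact(.191)"
```

```text
local X -0.0006 Y -0.0397 z 0.0533
F local -10.3 -3.0 z 31.5 T [-0.69  1.49  0.02] contact local 0.0041 0.0033 open 0.0278
```

>>> arm_command(increments="0.9 0.3 0 -3 0; 0.9 0.6 0.2 -3.5 0; 0.9 0.6 0.2 -3 0; 0.9 0.6 0.2 -2 0; 0.9 0.6 0.2 -1 0")

```text
t: 35.45
tool_pos: [0.5426, 0.2385, 0.0532]
orientation: [-0.301, 3.127, -0.0]
force: [-9.6, -5.1, 31.5]
opening: 0.0278
gripper_force: 20.0
```

```bash
python3 -c "
from h import *
local(*TO);contact(.191)"
```

```text
local X -0.0020 Y -0.0396 z 0.0532
F local -10.4 -3.1 z 31.5 T [-0.94  1.69  0.01] contact local -0.0030 -0.0023 open 0.0278
```

>>> arm_command(increments="0.9 0 0 -1.5 0; 0.9 0 0 -2.5 0; 0.9 0 0 -2.5 0; 0.9 0 0 -2.5 0; 0.9 0 0 -2.5 0")

```text
t: 35.95
tool_pos: [0.5424, 0.2384, 0.0533]
orientation: [-0.301, 3.127, -0.0]
force: [0.4, -0.7, 8.2]
opening: 0.0279
gripper_force: 20.0
```

```bash
python3 -c "
from h import *
local(*TO);contact(.191)
s=avg('side',6); np.save('s8.npy',s); o=tray(0,0); 
# bar front-face band heights at +X and -X ends: profile across Y at slot_1, plane z=.022
for X in(-.05,-.035,.035,.05):
  for Y0 in(-.0395,.0445):
    ys=np.arange(Y0-.024,Y0+.03,.0015); print(X,Y0,rect('side',s,*[(.5371,.2778),.191],.022,np.arange(X-.004,X+.004,.001),ys).mean(0)[:,2].astype(int))
"
```

```text
local X -0.0022 Y -0.0396 z 0.0533
F local 0.2 -0.8 z 8.2 T [-0.14 -0.33  0.01] contact local 0.0317 -0.0078 open 0.0279
-0.05 -0.0395 [ 39  29  39  69 148 219 227 198 179 141 109  98  95  93  91  93 108 145
 183 199 196 196 196 195 206 201 123  45  33  34  41  43  44  43  44  44]
-0.05 0.0445 [ 45  45  45  44  36  38  79 175 225 205 241 239 140 109 120 121 124 130
 127 113 180 261 258 254 258 259 190  88  45  54  61  62  61  61  62  62]
-0.035 -0.0395 [ 39  37  34  58 115 182 215 219 206 198 159  95  51  51  50  76 112 164
 205 205 194 195 195 195 199 200 180  89  17  31  43  42  43  44  43  43]
-0.035 0.0445 [ 46  46  46  45  38  33  69 183 234 207 204 198 185 163 129 112 116 129
 148 193 209 195 194 188 212 241 186  86  39  56  61  62  63  62  61  61]
0.035 -0.0395 [ 54  54  54  53  58  63  65  63  58  54  56  57  58  56  57  57  57  56
  54  61  72  82  89  87  85  85  80  80 104 126 125 107  88  85  62  43]
0.035 0.0445 [ 57  57  56  52  45  30 125 255 265 254 254 254 255 257 258 249 248 253
 258 255 255 254 254 255 261 247 190  84  33  53  56  57  58  56  56  57]
0.05 -0.0395 [ 68  66  85 114 147 151 130 127 118 126 121  85  60  53  54  58  58  57
  62  78  87  75  83 112 159 160 101  77  87  91  94  99 105  90  57  39]
0.05 0.0445 [ 58  57  56  53  40  33 154 268 258 256 255 247 207 176 156 150 160 171
 165 190 240 255 255 255 259 247 192  87  38  50  56  57  57  57  56  56]
```

The arm stopped 3 mm short of the floor; the first contact was at its +X end, so that end is on the rim. Lift out and shift −X.

>>> arm_command(increments="0.9 0 0 -3 0; 0.9 0 0 -7 0; 0.9 1 0 -7 0; 0.9 1.5 0 -7 0; 0.9 1.5 0 -7 0")

```text
t: 36.75
tool_pos: [0.5401, 0.2381, 0.0595]
orientation: [0.301, -3.126, 0.0]
force: [0.2, 0.2, -1.4]
opening: 0.0278
gripper_force: 20.0
```

```bash
python3 -c "
from h import *
local(*TO);contact(.191)
s=avg('side',6); np.save('s9.npy',s); np.save('t9.npy',avg('top',3)); st=robot.read_state(); p=st['tool_pos']
a=s[235:375,190:310]; 
cv2.imwrite('pics/x10.png',cv2.resize(a,None,fx=5,fy=4.2,interpolation=cv2.INTER_CUBIC).clip(0,255).astype(np.uint8))
"
```

```text
local X -0.0046 Y -0.0396 z 0.0595
F local 0.2 0.2 z -1.4 T [ 0.1  -0.16 -0.03] contact local -0.0964 -0.0319 open 0.0278
```

View pics/x10.png

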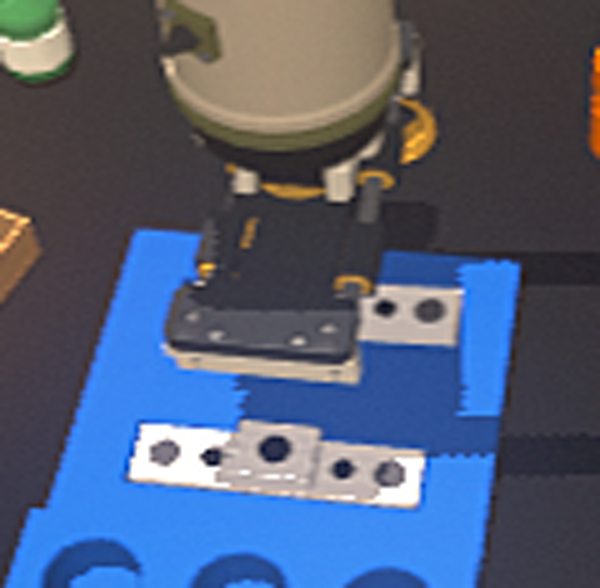

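The crop shows B seated in slot_2 and A held just above slot_1, its near end at (462,315). That end looks about 2–3 mm too far to −X, so X near −2 mm was right. I check A's height and pitch in the grip numerically.

Run:
```python
from h import *
O=(.5371,.2778)
def edge(s,X,Y0,side):
    ys=np.arange(Y0-.026,Y0+.026,.0005); g=rect('side',s,O,.191,.022,np.arange(X-.003,X+.004,.001),ys)[...,2].mean(0); d=np.gradient(cv2.GaussianBlur(g.reshape(-1,1),(1,7),0).ravel())
    a=(ys<Y0-.008) if side<0 else (ys>Y0+.008); return (ys[a][(d*-side)[a].argmax()]-Y0)*1000
for n in('s8.npy','s9.npy'):
    s=np.load(n)
    for Y0 in(-.0396,.0439):
        print(n,Y0,[(X,round(edge(s,X,Y0,-1),1),round(edge(s,X,Y0,1),1)) for X in(-.055,-.05,-.045,-.04,-.035,-.03,.04,.045,.05,.055)])
        for Y in(Y0-.01,Y0+.010):
            xs=np.arange(-.08,.08,.0005); g=rect('side',s,O,.191,.022,xs,np.arange(Y-.003,Y+.003,.001))[...,2].mean(1); d=np.gradient(cv2.GaussianBlur(g.reshape(-1,1),(1,7),0).ravel()); print("   ends",xs[:80][d[:80].argmax()].round(4),xs[-80:][d[-80:].argmin()].round(4))
```

```text
s8.npy -0.0396 [(-0.055, np.float64(-18.5), np.float64(15.0)), (-0.05, np.float64(-18.0), np.float64(15.0)), (-0.045, np.float64(-17.5), np.float64(15.5)), (-0.04, np.float64(-17.5), np.float64(16.0)), (-0.035, np.float64(-17.5), np.float64(16.5)), (-0.03, np.float64(-17.5), np.float64(16.5)), (0.04, np.float64(-17.0), np.float64(23.5)), (0.045, np.float64(-21.5), np.float64(14.5)), (0.05, np.float64(-19.5), np.float64(14.5)), (0.055, np.float64(-11.0), np.float64(14.5))]
   ends -0.067 0.0545
   ends -0.0675 0.053
s8.npy 0.0439 [(-0.055, np.float64(-13.5), np.float64(16.5)), (-0.05, np.float64(-13.5), np.float64(16.0)), (-0.045, np.float64(-14.0), np.float64(16.0)), (-0.04, np.float64(-14.0), np.float64(16.5)), (-0.035, np.float64(-13.5), np.float64(16.0)), (-0.03, np.float64(-13.5), np.float64(16.0)), (0.04, np.float64(-14.0), np.float64(16.0)), (0.045, np.float64(-14.5), np.float64(16.0)), (0.05, np.float64(-14.5), np.float64(16.5)), (0.055, np.float64(-14.0), np.float64(16.0))]
   ends -0.0635 0.059
   ends -0.064 0.0585
s9.npy -0.0396 [(-0.055, np.float64(-22.0), np.float64(12.0
[... 282 characters left out ...]
0.045, np.float64(-24.5), np.float64(22.5)), (0.05, np.float64(-24.5), np.float64(22.0)), (0.055, np.float64(-13.5), np.float64(22.0))]
   ends -0.0685 0.0535
   ends -0.069 0.0525
s9.npy 0.0439 [(-0.055, np.float64(-13.5), np.float64(16.5)), (-0.05, np.float64(-13.5), np.float64(16.0)), (-0.045, np.float64(-14.0), np.float64(16.0)), (-0.04, np.float64(-14.0), np.float64(16.5)), (-0.035, np.float64(-13.5), np.float64(16.0)), (-0.03, np.float64(-13.5), np.float64(16.0)), (0.04, np.float64(-14.0), np.float64(16.0)), (0.045, np.float64(-14.5), np.float64(16.0)), (0.05, np.float64(-14.5), np.float64(16.5)), (0.055, np.float64(-14.0), np.float64(16.0))]
   ends -0.0635 0.059
   ends -0.064 0.0585
```

The −X end rode on the rim and A is now pitched slightly, that end up. Shift +X by about 5 mm and lower again.

>>> arm_command(increments="0.9 0 0 -4 0; 0.9 -3 0 -4 0; 0.9 -5 0 -4 0; 0.9 -5 0 -4 0; 0.9 -5 0 -2 0")

```text
t: 37.7
tool_pos: [0.5458, 0.2392, 0.0621]
orientation: [-0.301, 3.127, 0.0]
force: [-0.2, -0.0, -0.2]
opening: 0.0278
gripper_force: 20.0
```

>>> arm_command(increments="0.9 0 0 2 0; 0.9 0 0 3 0; 0.9 0 0 4 0; 0.9 0 0 5 0; 0.9 0 0 5 0")

```text
t: 38.2
tool_pos: [0.5454, 0.2391, 0.0568]
orientation: [0.301, -3.127, -0.0]
force: [-0.3, 0.6, -1.3]
opening: 0.0278
gripper_force: 20.0
```

```bash
python3 -c "
from h import *
local(*TO);contact(.191)"
```

```text
local X 0.0008 Y -0.0396 z 0.0568
F local -0.2 0.7 z -1.3 T [ 0.08 -0.21 -0.01] contact local -0.1855 0.0565 open 0.0278
```

No contact now. Continue down.

>>> arm_command(increments="0.9 0 0 1 0; 0.9 0 0 2 0; 0.9 0 0 3 0; 0.9 0 0 4 0; 0.9 0 0 4 0")

```text
t: 38.7
tool_pos: [0.5456, 0.2391, 0.0533]
orientation: [-0.301, 3.127, 0.0]
force: [-1.3, -0.9, 2.7]
opening: 0.0278
gripper_force: 20.0
```

```bash
python3 -c "
from h import *
local(*TO);contact(.191)"
```

```text
local X 0.0010 Y -0.0396 z 0.0533
F local -1.4 -0.7 z 2.7 T [-0.07  0.15 -0.07] contact local 0.0275 0.0290 open 0.0278
```

>>> arm_command(increments="0.9 0 0 0.5 0; 0.9 0 0 1 0; 0.9 0 0 1 0")

```text
t: 39.0
tool_pos: [0.5456, 0.2392, 0.0521]
orientation: [-0.301, 3.127, 0.0]
force: [-2.6, -0.5, 3.5]
opening: 0.0278
gripper_force: 20.0
```

Run:
```python
from h import *
local(*TO);contact(.191)
s=avg('side',6); O=(.5371,.2778)
def edge(s,X,Y0,side):
    ys=np.arange(Y0-.026,Y0+.026,.0005); g=rect('side',s,O,.191,.022,np.arange(X-.003,X+.004,.001),ys)[...,2].mean(0); d=np.gradient(cv2.GaussianBlur(g.reshape(-1,1),(1,7),0).ravel())
    a=(ys<Y0-.008) if side<0 else (ys>Y0+.008); return float((ys[a][(d*-side)[a].argmax()]-Y0)*1000)
print([(X,round(edge(s,X,-.0396,-1),1),round(edge(s,X,-.0396,1),1)) for X in(-.055,-.05,-.045,-.04,-.035,-.03,.04,.045,.05,.055)])
for Y in(-.05,-.03):
    xs=np.arange(-.08,.08,.0005); g=rect('side',s,O,.191,.022,xs,np.arange(Y-.003,Y+.003,.001))[...,2].mean(1); d=np.gradient(cv2.GaussianBlur(g.reshape(-1,1),(1,7),0).ravel()); print("   ends",xs[:80][d[:80].argmax()].round(4),xs[-80:][d[-80:].argmin()].round(4))
```

```text
local X 0.0010 Y -0.0395 z 0.0521
F local -2.6 -0.0 z 3.5 T [ 0.04  0.08 -0.05] contact local 0.1040 0.0186 open 0.0278
[(-0.055, -17.0, 16.5), (-0.05, -17.5, 16.5), (-0.045, -17.0, 16.0), (-0.04, -16.5, 16.0), (-0.035, -16.0, 16.5), (-0.03, -16.0, 16.5), (0.04, -17.0, 23.5), (0.045, -16.5, 23.5), (0.05, -18.5, 15.0), (0.055, -18.5, 15.5)]
   ends -0.0635 0.0575
   ends -0.064 0.056
```

Yielding at low force and the ends now match B. Keep going.

>>> arm_command(increments="0.9 0 0 0.5 0; 0.9 0 0 1 0; 0.9 0 0 1.5 0; 0.9 0 0 2 0; 0.9 0 0 2 0")

```text
t: 39.8
tool_pos: [0.5454, 0.2391, 0.0498]
orientation: [0.301, -3.127, 0.0]
force: [-2.3, -1.0, 3.2]
opening: 0.0281
gripper_force: 20.0
```

```bash
python3 -c "
from h import *
local(*TO);contact(.191)"
```

```text
local X 0.0008 Y -0.0396 z 0.0498
F local -2.4 -0.5 z 3.2 T [ 0.04  0.21 -0.02] contact local 0.0663 0.0526 open 0.0281
```

>>> arm_command(increments="0.5 0 0 0 0; 0.5 0 0 0 0; 0.5 0 0 0 0; 0.5 0 0 -40 0; 0.5 0 0 -90 0")

```text
t: 40.3
tool_pos: [0.5431, 0.2382, 0.1375]
orientation: [0.3, -3.121, 0.003]
force: [0.1, 1.4, 0.7]
opening: 0.0462
gripper_force: 0.0
```

>>> arm_command(increments="0.5 0 0 -20 0; 0.5 -30 -120 -40 0; 0.5 -30 -150 -40 0.2; 0.5 -30 -150 -40 0.35; 0.5 -30 -150 -40 0.5")

```text
t: 40.8
tool_pos: [0.6058, 0.0922, 0.1812]
orientation: [0.421, 3.11, -0.002]
force: [0.2, -0.5, -1.2]
opening: 0.0464
gripper_force: 0.0
```

```bash
cat > chk.py <<'E'
from h import *
s=avg('side',6); t=avg('top',4); np.save('s11.npy',s); np.save('t11.npy',t); O=(.5371,.2778)
def edge(s,X,Y0,side):
    ys=np.arange(Y0-.026,Y0+.026,.0005); g=rect('side',s,O,.191,.022,np.arange(X-.003,X+.004,.001),ys)[...,2].mean(0); d=np.gradient(cv2.GaussianBlur(g.reshape(-1,1),(1,7),0).ravel())
    a=(ys<Y0-.008) if side<0 else (ys>Y0+.008); return round(float((ys[a][(d*-side)[a].argmax()]-Y0)*1000),1)
for Y0 in(-.0396,.0439):
    print(Y0,[(X,edge(s,X,Y0,-1),edge(s,X,Y0,1)) for X in(-.055,-.045,-.035,-.03,.03,.04,.045,.05,.055)])
    for n,im in(("side",s),("top",t)):
      for Y in(Y0-.01,Y0+.010):
        xs=np.arange(-.08,.08,.0005); g=rect(n,im,O,.191,.022,xs,np.arange(Y-.003,Y+.003,.001))[...,2].mean(1); d=np.gradient(cv2.GaussianBlur(g.reshape(-1,1),(1,7),0).ravel()); print("   ends",n,xs[:80][d[:80].argmax()].round(4),xs[-80:][d[-80:].argmin()].round(4))
E
python3 chk.py
python3 - <<'E'
from h import *
go(.4527,-.0098,.16)
t=np.load('t11.npy'); s=np.load('s11.npy')
hsv=cv2.cvtColor(t.clip(0,255).astype(np.uint8),cv2.COLOR_BGR2HSV); m=((hsv[...,1]<60)&(hsv[...,2]>150)).astype(np.uint8)
for c in cv2.findContours(m,0,2)[0]:
    if 40<cv2.contourArea(c)<700: print(cv2.contourArea(c),[np.round(v,1) for v in cv2.minEnclosingCircle(c)])
E
```

```text
-0.0396 [(-0.055, -15.5, 16.5), (-0.045, -15.0, 16.0), (-0.035, -15.5, 16.5), (-0.03, -15.0, 16.0), (0.03, -15.0, 16.5), (0.04, -15.0, 16.0), (0.045, -14.5, 16.5), (0.05, -14.5, 16.5), (0.055, -15.0, 16.0)]
   ends side -0.064 0.0575
   ends side -0.0645 0.058
   ends top -0.0625 0.0605
   ends top -0.0615 0.07
0.0439 [(-0.055, -14.0, 16.5), (-0.045, -14.5, 16.0), (-0.035, -14.0, 16.5), (-0.03, -14.5, 16.0), (0.03, -14.5, 16.5), (0.04, -14.0, 16.5), (0.045, -14.5, 16.0), (0.05, -14.5, 16.5), (0.055, -14.0, 16.5)]
   ends side -0.0635 0.059
   ends side -0.064 0.0585
   ends top -0.054 0.0625
   ends top -0.0615 0.062
t 41.30 at [0.6033 0.0985 0.1799] psi 2.886 F [-0.1 -0.1 -0.2] open 0.0466 -> move [ 118.3 -142.9   19.9] turn 0.000 q6 -1.24
356.5 [array([ 27.9, 343.6]), np.float64(62.2)]
151.5 [array([277.7, 252.8]), np.float64(7.4)]
263.0 [array([186. , 218.5]), np.float64(22.5)]
142.5 [array([ 75.5, 208.5]), np.float64(49.1)]
55.0 [array([274.5, 137.5]), np.float64(15.6)]
78.5 [array([436.4,  93. ]), np.float64(7.7)]
74.0 [array([391.6,  91.6]), np.float64(7.8)]
73.0 [array([345.,  89.]), np.float64(7.2)]
```

A is now flat with edges matching B, so both arms are seated. The knob is still at top pixel (278,253). Turn the gripper over it and meanwhile measure the bores.

Run:
```python
from h import *
O=(.5371,.2778)
for n in("top","side"):
    im=np.load('t0.npy' if n=="top" else 's0.npy')
    for k in(-.058,0,.058):
        xs=np.arange(k-.028,k+.028,.0005); ys=np.arange(.117-.028,.117+.028,.0005)
        g=rect(n,im,O,.191,.045,xs,ys)[...,0]; ref=np.percentile(g,70); m=((g<ref-35)).astype(np.uint8)
        c=(28,28); nl,lab,st,ce=cv2.connectedComponentsWithStats(m)
        i=[j for j in range(1,nl) if st[j,4]>150 and np.hypot(*(ce[j]-56))<40]
        if not i: print(n,k,"none",ref); continue
        i=max(i,key=lambda j:st[j,4]); r,cc=np.where(lab==i); X=xs[r];Y=ys[cc]
        # outer arc: extreme Y per X row on the far side from the floor
        sgn=1 if n=="top" else -1
        pts=np.array([(x,(sgn*Y[X==x]).max()*sgn) for x in np.unique(X)])
        from scipy.optimize import least_squares
        q=least_squares(lambda p:np.hypot(pts[:,0]-p[0],pts[:,1]-p[1])-.019,[k,.117],loss='soft_l1',f_scale=.0005); print(n,k,q.x.round(4),"rms mm",round(1000*np.sqrt(np.mean(q.fun**2)),2),len(pts),"X ext",X.min().round(4),X.max().round(4))
go(.452,-.0098,.15,1.571)
```

```text
top -0.058 [-0.0576  0.1157] rms mm 0.19 71 X ext -0.074 -0.039
top 0 [0.0005 0.1158] rms mm 0.25 68 X ext -0.0145 0.019
top 0.058 [0.0584 0.1157] rms mm 0.21 66 X ext 0.044 0.0765
side -0.058 [-0.0603  0.119 ] rms mm 0.24 74 X ext -0.0785 -0.042
side 0 [-0.0024  0.1191] rms mm 0.21 73 X ext -0.0195 0.0165
side 0.058 [0.0555 0.119 ] rms mm 0.31 72 X ext 0.0385 0.074
t 41.30 at [0.6033 0.0985 0.1799] psi 2.886 F [-0.1 -0.1 -0.2] open 0.0466 -> move [ 118.9 -143.    29.9] turn 1.315 q6 -1.24
```

>>> arm_command(increments="0.1 60 -70 0 0.6; 0.1 60 -70 0 0.6; 0.1 60 -70 0 0.6; 0.1 60 -70 0 0.7; 0.1 60 -70 0 0.7")

```text
t: 41.8
tool_pos: [0.5273, 0.0454, 0.1801]
orientation: [1.455, 2.784, 0.0]
force: [0.2, -0.6, -0.4]
opening: 0.0811
gripper_force: 0.0
```

```bash
python3 -c "
from h import *
go(.452,-.0098,.16,1.571)"
```

```text
t 41.80 at [0.5273 0.0454 0.1801] psi 2.178 F [ 0.2 -0.6 -0.4] open 0.0811 -> move [ -2.3 -93.4  20.1] turn 0.607 q6 -0.62
```

>>> arm_command(increments="0.15 -2 -93 0 0.607; 0.15 -2 -93 0 0.607; 0.15 -2 -93 0 0.607; 0.15 -2 -93 10 0.607; 0.15 -2 -93 20 0.607")

```text
t: 42.3
tool_pos: [0.4529, -0.0098, 0.1602]
orientation: [2.216, 2.225, 0.002]
force: [0.9, -1.1, 0.1]
opening: 0.0791
gripper_force: 0.0
```

>>> arm_command(increments="0.15 0 0 0 0; 0.15 0 0 0 0; 0.15 0 0 0 0")

```text
t: 42.6
tool_pos: [0.453, -0.0097, 0.1603]
orientation: [2.212, 2.231, 0.0]
force: [0.7, -0.8, -0.0]
opening: 0.0789
gripper_force: 0.0
```

```bash
python3 -c "
from h import *
go(.452,-.0098,.074,1.571)"
```

```text
t 42.60 at [ 0.453  -0.0097  0.1603] psi 1.579 F [ 0.7 -0.8 -0. ] open 0.0789 -> move [-0.1 -1.  86.3] turn 0.008 q6 -0.14
```

>>> arm_command(increments="0.15 0 -1 40 0.008; 0.15 0 -1 70 0.008; 0.15 0 -1 82 0.008; 0.15 0 -1 86 0.008; 0.15 0 -1 86 0.008")

```text
t: 43.1
tool_pos: [0.4522, -0.0099, 0.0746]
orientation: [2.223, 2.219, 0.0]
force: [0.3, 0.3, 0.8]
opening: 0.0786
gripper_force: 0.0
```

>>> arm_command(increments="0.15 0 0 0 0; 0.75 0 0 0 0; 0.75 0 0 0 0; 0.75 0 0 0 0; 0.75 0 0 0 0", grip_force=20)

```text
t: 43.6
tool_pos: [0.4519, -0.0099, 0.0743]
orientation: [2.224, 2.218, 0.0]
force: [-0.0, 0.2, 0.2]
opening: 0.0517
gripper_force: 0.0
```

>>> arm_command(increments="0.75 0 0 0 0; 0.75 0 0 0 0; 0.75 0 0 0 0; 0.75 0 0 0 0")

```text
t: 44.0
tool_pos: [0.4517, -0.0099, 0.074]
orientation: [-2.224, -2.219, 0.0]
force: [-0.1, -0.0, 1.1]
opening: 0.0375
gripper_force: 20.0
```

```bash
python3 -c "
from h import *
go(*tray(-.0009,.117),.17,1.571+.191)"
```

```text
t 44.00 at [ 0.4517 -0.0099  0.074 ] psi 1.568 F [-0.1 -0.   1.1] open 0.0375 -> move [402.5  61.3 -96. ] turn -0.194 q6 -0.13
```

>>> arm_command(increments="0.75 0 0 -20 0; 0.75 0 0 -60 0; 0.75 0 0 -100 0; 0.75 0 0 -110 0; 0.75 0 0 -110 0")

```text
t: 44.5
tool_pos: [0.4531, -0.0101, 0.186]
orientation: [2.222, 2.216, 0.004]
force: [-0.1, -0.1, -0.9]
opening: 0.0372
gripper_force: 20.0
```

>>> arm_command(increments="0.75 240 37 0 -0.19; 0.75 240 37 0 -0.19; 0.75 240 37 0 -0.19; 0.75 240 37 0 -0.19; 0.75 240 37 0 -0.19")

```text
t: 45.0
tool_pos: [0.488, 0.2321, 0.1812]
orientation: [-2.002, -2.419, 0.004]
force: [0.3, -0.7, -0.1]
opening: 0.0374
gripper_force: 20.0
```

```bash
python3 -c "
from h import *
go(*tray(-.0009,.117),.16,1.571+.191)"
```

```text
t 45.00 at [0.488  0.2321 0.1812] psi 1.759 F [ 0.3 -0.7 -0.1] open 0.0374 -> move [152.7  55.6  20.9] turn -0.003 q6 0.16
```

>>> arm_command(increments="0.75 152 55 0 0; 0.75 152 55 0 0; 0.75 152 55 0 0; 0.75 152 55 20 0; 0.75 152 55 40 0")

```text
t: 45.5
tool_pos: [0.5138, 0.3918, 0.1407]
orientation: [-1.999, -2.422, 0.003]
force: [0.2, 0.2, -1.3]
opening: 0.0375
gripper_force: 20.0
```

>>> arm_command(increments="0.75 0 0 0 0; 0.75 0 0 0 0; 0.75 0 0 0 0")

```text
t: 45.8
tool_pos: [0.5153, 0.3892, 0.1444]
orientation: [2.004, 2.419, 0.001]
force: [0.2, 0.8, 0.1]
opening: 0.0375
gripper_force: 20.0
```

```bash
python3 -c "
from h import *
go(*tray(-.0009,.117),.124,1.571+.191)"
```

```text
t 45.80 at [0.5153 0.3892 0.1444] psi 1.758 F [0.2 0.8 0.1] open 0.0375 -> move [ 3.5 -0.7 20.4] turn -0.004 q6 0.38
```

>>> arm_command(increments="0.75 3.3 -0.7 10 -0.004; 0.75 3.3 -0.7 18 -0.004; 0.75 3.3 -0.7 20 -0.004; 0.75 3.3 -0.7 20 -0.004; 0.75 3.3 -0.7 20 -0.004")

```text
t: 46.3
tool_pos: [0.5138, 0.3927, 0.1241]
orientation: [1.999, 2.424, 0.0]
force: [-0.4, -0.3, -1.9]
opening: 0.0372
gripper_force: 20.0
```

```bash
python3 -c "
from h import *
go(*tray(-.0009,.117),.117,1.571+.191);local(*TO)"
```

```text
t 46.30 at [0.5138 0.3927 0.1241] psi 1.762 F [-0.4 -0.3 -1.9] open 0.0372 -> move [-0.2  0.2  7.1] turn 0.000 q6 0.38
local X -0.0011 Y 0.1172 z 0.1241
```

>>> arm_command(increments="0.75 0 0 2 0; 0.75 0 0 4 0; 0.75 0 0 5 0; 0.75 0 0 6 0; 0.75 0 0 7 0")

```text
t: 46.8
tool_pos: [0.5137, 0.3927, 0.1169]
orientation: [-1.999, -2.424, -0.0]
force: [-0.7, 0.3, -1.1]
opening: 0.0372
gripper_force: 20.0
```

```bash
python3 -c "
from h import *
local(*TO);contact(.191)"
```

```text
local X -0.0011 Y 0.1173 z 0.1169
F local -0.6 0.5 z -1.1 T [-0.   -0.11 -0.01] contact local -0.1910 0.0933 open 0.0372
```

>>> arm_command(increments="0.75 0 0 4 0; 0.75 0 0 8 0; 0.75 0 0 12 0; 0.75 0 0 16 0; 0.75 0 0 18 0")

```text
t: 47.3
tool_pos: [0.5134, 0.3925, 0.0982]
orientation: [-1.999, -2.423, 0.001]
force: [-0.5, -0.2, -1.9]
opening: 0.0373
gripper_force: 20.0
```

```bash
python3 -c "
from h import *
local(*TO);contact(.191)"
```

```text
local X -0.0015 Y 0.1171 z 0.0982
F local -0.6 -0.1 z -1.9 T [-0.09 -0.04 -0.  ] contact local -0.0657 0.0421 open 0.0373
```

>>> arm_command(increments="0.75 0 0 4 0; 0.75 0 0 7 0; 0.75 0 0 9 0; 0.75 0 0 11 0; 0.75 0 0 11.5 0")

```text
t: 47.8
tool_pos: [0.5136, 0.3926, 0.0872]
orientation: [-1.999, -2.424, 0.0]
force: [-0.3, -1.2, -1.6]
opening: 0.0376
gripper_force: 20.0
```

```bash
python3 -c "
from h import *
local(*TO);contact(.191)"
```

```text
local X -0.0012 Y 0.1172 z 0.0872
F local -0.5 -1.1 z -1.6 T [-0.02 -0.15  0.01] contact local -0.1434 -0.0868 open 0.0376
```

>>> arm_command(increments="0.75 0 0 0.5 0; 0.4 0 0 0.5 0; 0.25 0 0 0.5 0; 0.25 0 0 0.5 0; 0.25 0 0 0.5 0")

```text
t: 48.3
tool_pos: [0.5138, 0.3928, 0.0872]
orientation: [1.999, 2.424, 0.001]
force: [0.1, -1.2, 0.1]
opening: 0.0646
gripper_force: 0.0
```

>>> arm_command(increments="0.25 0 0 -20 0; 0.25 0 0 -60 0; 0.25 0 0 -100 0; 0.25 -50 0 -110 0; 0.25 -100 0 -110 0")

```text
t: 48.8
tool_pos: [0.534, 0.2964, 0.2009]
orientation: [1.993, 2.425, 0.009]
force: [0.7, -1.1, 0.0]
opening: 0.0695
gripper_force: 0.0
```

>>> arm_command(increments="0.25 -200 0 0 0; 0.25 -200 0 0 0; 0.25 -200 0 0 0; 0.25 -200 0 0 0; 0.25 -200 0 0 0")

```text
t: 49.3
tool_pos: [0.5717, 0.0932, 0.1973]
orientation: [2.005, 2.416, -0.002]
force: [-0.6, -0.1, -0.4]
opening: 0.0699
gripper_force: 0.0
```

```bash
python3 chk.py
python3 - <<'E'
from h import *
t=np.load('t11.npy'); s=np.load('s11.npy'); st=robot.read_state(); print(st['t'],st['tool_pos'].round(3))
for n,im in(("top",t),("side",s)):
    P=proj(n,[[*tray(-.0009,.117),.096],[.4527,-.0098,.08],[*tray(-.0009,.117),.06]]); print(n,P.round(1).tolist())
    hsv=cv2.cvtColor(im.clip(0,255).astype(np.uint8),cv2.COLOR_BGR2HSV); m=((hsv[...,1]<90)&(hsv[...,2]>110)).astype(np.uint8)
    for c in cv2.findContours(m,0,2)[0]:
        (x,y),r=cv2.minEnclosingCircle(c)
        if cv2.contourArea(c)>25 and min(np.hypot(x-p[0],y-p[1]) for p in P)<22: print("  blob",round(x,1),round(y,1),round(r,1),cv2.contourArea(c))
d=np.abs(t-np.load('t0.npy')).mean(2); m=(cv2.GaussianBlur(d,(5,5),0)>30).astype(np.uint8)
print([ (cv2.boundingRect(c)) for c in cv2.findContours(m,0,2)[0] if cv2.contourArea(c)>30])
d=np.abs(s-np.load('s0.npy')).mean(2); m=(cv2.GaussianBlur(d,(5,5),0)>30).astype(np.uint8)
print([ (cv2.boundingRect(c)) for c in cv2.findContours(m,0,2)[0] if cv2.contourArea(c)>30])
E
```

```text
-0.0396 [(-0.055, -15.5, 16.5), (-0.045, -15.0, 16.0), (-0.035, -15.5, 16.5), (-0.03, -15.0, 16.0), (0.03, -15.0, 16.5), (0.04, -15.0, 16.0), (0.045, -14.5, 16.5), (0.05, -14.5, 16.5), (0.055, -15.0, 16.0)]
   ends side -0.064 0.0575
   ends side -0.0645 0.058
   ends top -0.062 0.062
   ends top -0.063 0.0425
0.0439 [(-0.055, -14.0, 16.5), (-0.045, -14.5, 16.0), (-0.035, -14.0, 16.5), (-0.03, -14.5, 16.0), (0.03, -14.5, 16.5), (0.04, -14.0, 16.5), (0.045, -14.5, 16.0), (0.05, -14.5, 16.5), (0.055, -14.0, 16.5)]
   ends side -0.0635 0.059
   ends side -0.064 0.0585
   ends top -0.0425 0.0525
   ends top -0.078 0.062
49.8 [0.57  0.1   0.197]
top [[119.1, 224.9], [277.6, 253.2], [124.0, 226.6]]
  blob 122.3 225.0 9.8 181.0
side [[234.0, 365.0], [319.1, 222.2], [235.8, 372.6]]
  blob 236.5 371.5 14.7 476.5
  blob 312.8 205.0 8.3 106.0
[(509, 381, 51, 39), (0, 378, 41, 24), (0, 359, 42, 21), (0, 340, 44, 20), (256, 320, 8, 34), (0, 320, 46, 19), (0, 300, 48, 19), (0, 288, 71, 115), (75, 265, 45, 36), (425, 256, 38, 40), (268, 243, 20, 20), (0, 235, 67, 15), (314, 230, 17, 17), (479, 229, 75, 17), (0, 216, 68, 16), (477, 212, 75, 16), (272, 199, 50, 24), (0, 198, 69, 16), (476, 194, 74, 16), (112, 194, 35, 65), (45, 179, 25, 17), (0, 179, 49, 17), (341, 178, 83, 118), (474, 177, 74, 16), (468, 159, 78, 17), (0, 159, 85, 100), (265, 157, 50, 21), (367, 138, 69, 50), (258, 130, 67, 12), (155, 52, 9, 30), (0, 0, 560, 420)]
[(224, 357, 24, 30), (215, 334, 61, 23), (480, 326, 52, 16), (224, 299, 57, 21), (331, 276, 50, 30), (455, 253, 105, 90), (448, 244, 42, 39), (311, 218, 18, 31), (273, 200, 17, 38), (292, 193, 10, 13), (207, 180, 56, 53), (289, 165, 16, 10), (210, 160, 8, 12), (233, 9, 29, 18), (207, 0, 353, 251)]
```

```bash
python3 -c "
from h import *
print(robot.close_job())"
```

```text
the job is handed in; nothing more can be done
None
```

I handed the job in at about 50 s: both arms were marked and moved to the tray's long pockets, and the one steel knob I found stands in the middle bore. The pedal is up and nothing is gripped. I confirmed this from contact heights and camera measurements; the hand-in returned no verdict.

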